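Get the butter dish out from behind the canisters

ROBOT

A 7-joint arm with a two-finger parallel gripper is mounted at the origin on the work surface. World frame = base frame: x ahead of the robot, y to its left, z up, the work surface at z = 0. Lengths are in mm, angles in rad, forces in N, time in s.
With the tool pointing down it reaches from about 425 to 1025 mm from the base axis. Payload 3.6 kg.
Tool frame: the origin (TCP) lies midway between the tips of the shut fingers; the grasp point (between the pads) lies 19 mm behind it (r.hold_point_z is the distance from the TCP to the grasp point, in mm); x points along the fingers, y is the direction in which the jaws open and shut, and the axes are right-handed (so a half turn about x gives the same grasp; the last joint's range is limited). The gripper opens to 85 mm and grips with 20 to 120 N. Pads are 22 mm wide; open, the fingers measure 114 mm over their backs; the gripper's body (76 mm by 85 mm) begins 54 mm behind the grasp point. The pads swing forward as they close: fully open they stand 13 mm farther back than shut.
Start: joints at [-1.325, 0.591, 0.048, 1.609, -0.033, 0.943, -0.034], TCP at [241.637, 683.55, 231.302] pointing down, gripper open.
Joint ranges: [-2.69, 2.69], [-0.47, 2.24], [-1.27, 1.36], [0.19, 2.51], [-1.53, 4.68], [0.08, 2.07], [-3.09, 3.09]. Speed limits (rad/s): [2.57, 2.57, 3.14, 3.14, 3.14, 3.14, 3.14].

INTERFACE

Orientations are given as a unit quaternion [x, y, z, w].
In Python, from plant import monitor, imaging, job, r gives the robot as it stands. The module is installed in compiled form; this text tells all that it offers.
- The arm moves only by the shell command python3 -m pendant 'ROWS' [FORCE]. ROWS is a JSON object of lists of equal length, an entry for each row: "linear": the shift along the tool's x, y, z normalised to -1 to 1, where 1 is 25 cm, a list of three; "turn": the turn about the tool's x normalised to -1 to 1, where 1 is 45 degrees; "jaw": the gripper's target within -1 to 1 (shut at 1, half-way at 0, fully open at -1). In form: {"linear": [[x, y, z], ...], "turn": [turn, ...], "jaw": [jaw, ...]}. A call has 1 to 12 rows; each row is the pose to reach, as a shift and turn from the pose commanded when the call began, along the tool's axes at that moment; what a row does not reach only later rows make up. A row lasts 1/12 s, in which the tool goes at most 41.7 mm and 7.16 degrees, less where a joint would pass 70% of its speed; a pose out of reach is approached as far as the arm can. A call with a number of a shift or a turn outside -1 to 1 is refused whole. A call with a gripper value outside its range is refused whole. The fingers move at their own pace and stop on an object; FORCE is the grip in N (left out, the last holds). Time passes only in rows, so rows that repeat a pose let the fingers close. It gives the time, the measured TCP pose, the force and the opening at its end, in the units of the state.
- monitor.get_obs(): the state, without advancing time (a new reading comes with each control period).
- imaging.snapshot(name): name is "side" or "top" or "wrist"; returns a dict with "img" (420x560x3 uint8, red, green, blue), "camera_matrix" (3x3 intrinsics, pixels), "dist_coeffs" ([k1, k2, p1, p2, k3] as OpenCV has them; the pictures are not rectified), "cam_to_world" (4x4, takes a point from camera to world coordinates); the wrist camera has in their place "T_tool_cam" (4x4, takes a point from camera to tool coordinates, whose origin is the TCP and whose axes are the tool frame's). Camera axes: x right, y down, z forward; pixel columns grow to the right and rows downward; lengths in mm; the calibration is good to about 2 mm. A picture is of the moment at which its call begins: read the wrist's pose just before it. There is no depth.
- job.hand_in(): hands the job in, once; it reports no verdict.
The state is a dict: "time_s": time; "joints": joint angles; "joint_vel": joint speeds; "joint_torque": joint torques, N m; "eef_pos": TCP position; "tcp_rot": TCP orientation; "force": force on the tool from outside, world axes, zero at the start; "torque": the same for the moment, N m; "width": opening from 0.0 (shut) to 1.0 (fully open).
Only numpy, scipy, OpenCV 4.12 (cv2) and the standard library are available. Lean on these libraries where they do the work, as an engineer would, in place of code of your own. Each camera call takes 0.05 s, during which the arm holds its last target.

TASK

Breakfast: the butter dish stands at the back of the steel rack, blocked by the round canister, the square jar and the pepper mill. Stand all three of those aside on the dark mat, then set the butter dish in the middle of the wooden tray with its long side along the tray's long side, and only then put the three back in the rack, each standing exactly where it stood at the start. Set things down without dropping or toppling them, and leave the mug and the can alone.

Things in the scene. Friction and masses are not known exactly. Their poses are not given: they have to be found in the camera images.
- rack: Fixed low steel tray, 184 (its x) x 264 (its y) mm, floor 6 mm above the worktop, rims 4 mm thick, 12 mm high. Origin: centre of the underside; x points away from the robot, up to 0.25 rad off. Canister, jar and mill stand in a row along its y, near x = -45, y = -80, 0, +80 mm, in any order; the butter dish lies at about x = +20 mm, 7 to 16 mm behind the row, too close for a finger.
- mat: Fixed dark grey rubber mat, 300 (its x) x 140 (its y) x 4 mm, the side area for the three things cleared away; left or right of the rack. Origin: centre of the underside, so its top is 4 mm above.
- tray: Fixed small wooden serving tray, 220 (its x, the long side) x 140 (its y) mm, on the other side of the rack. Floor 8 mm above the worktop, rims 8 mm thick and 14 mm high, so 204 x 124 mm inside. Origin: centre of the underside.
- canister: Round steel canister with a dark lid, straight-sided, 60 mm in diameter, 130 mm high, about 0.35 kg, upright in the rack. Origin: centre of the underside, z up.
- jar: Square white ceramic jar with a pale wooden lid flush with its sides, 52 x 52 mm, 115 mm high, about 0.4 kg, upright in the rack, its sides along its x and y and square to the rack. Origin: centre of the underside, z up.
- mill: Round dark wooden pepper mill, 138 mm high, about 0.25 kg, upright in the rack: foot 52 mm in diameter, waist 36 mm, straight head 43 mm in diameter from 90 to 132 mm above its foot, a 12 mm steel stud on top. Origin: centre of the underside, z up.
- dish: White ceramic closed butter dish (one piece), 134 (its x, the long side) x 54 (its y) mm, 48 mm high with a small 4 mm ridge on top, flat long sides, about 0.35 kg. It lies at the back of the rack with its long side along the row. Origin: centre of the underside, z up.
- mug: Blue mug, 80 mm in diameter, 90 mm high, on the worktop between the robot and the rack. Not to be disturbed. Origin: centre of the underside.
- can: Orange tin can, 74 mm in diameter, 110 mm high, on the worktop beyond the rack. Not to be disturbed. Origin: centre of the underside.
Not all that is in view belongs to the job. What is shaped like the dish but pink is not meant.

How it is judged:
By the outcome, as a careful person would: the job done as asked, in the order asked, and still so for the second after the job is handed in, with the robot touching nothing.
It also fails if it takes over 144 s, if anything falls off the work surface, if the arm or the gripper's body presses on something with over 40 N, if the wrist force passes 120 N, or if a joint passes its speed limit or range.

## Working session

There is one attempt and no reset: what is moved stays moved. The work goes in short steps, Python scripts to look and compute and a shell command to move; the robot and the scene stay as the last step left them, time stands still between calls to the robot, and variables do not carry over. Pictures are saved under pics/ and viewed, and the job is handed in when it is done.

```bash
mkdir -p pics; python3 - <<'E'
from plant import monitor, imaging, job, r
import cv2,numpy as np
np.set_printoptions(suppress=True,precision=4)
o=monitor.get_obs();print(o); print(r.hold_point_z)
for n in ["side","top","wrist"]:
    s=imaging.snapshot(n)
    cv2.imwrite(f"pics/{n}0.png",s["img"][:,:,::-1]); 
    for k in s:
        if k!="img":print(n,k,s[k])
E
```

```text
{'time_s': 0.0, 'joints': array([-1.3245,  0.5922,  0.0483,  1.6098, -0.0333,  0.9427, -0.0337]), 'joint_vel': array([ 0.001 ,  0.0006,  0.0005,  0.001 , -0.0012,  0.0001,  0.0003]), 'joint_torque': array([ -0.0003, -54.8684,   1.5463, -19.8121,   0.0094,   0.0086,
         0.    ]), 'eef_pos': array([241.3347, 682.7706, 230.1097]), 'tcp_rot': array([ 0.1187,  0.697 , -0.1203,  0.6968]), 'force': array([-0.7145, -0.5792, -0.2767]), 'torque': array([-0.0289,  0.0472, -0.018 ]), 'width': 0.9956443955651361}
18.700000000000003
side camera_matrix [[412.6878   0.     280.4303]
 [  0.     412.6878 201.7261]
 [  0.       0.       1.    ]]
side dist_coeffs [-0.1187  0.      0.      0.      0.    ]
side cam_to_world [[   0.9954   -0.0342    0.0893  472.5984]
 [  -0.0937   -0.5395    0.8368 -833.3571]
 [   0.0195   -0.8413   -0.5402  561.1914]
 [   0.        0.        0.        1.    ]]
top camera_matrix [[411.5877   0.     290.386 ]
 [  0.     411.5877 214.2412]
 [  0.       0.       1.    ]]
top dist_coeffs [-0.1171  0.      0.      0.      0.    ]
top cam_to_world [[   0.0202   -0.9942    0.1054  468.3524]
 [  -0.9997   -0.0186    0.0157  -46.766 ]
 [  -0.0137   -0.1057   -0.9943 1111.9037]
 [   0.        0.        0.        1.    ]]
wrist camera_matrix [[329.9115   0.     283.2547]
 [  0.     329.9115 209.3417]
 [  0.       0.       1.    ]]
wrist dist_coeffs [0.0027 0.     0.     0.     0.    ]
wrist T_tool_cam [[   0.0014   -0.2716    0.9624 -140.9424]
 [   1.        0.0004   -0.0013   -0.0601]
 [  -0.0001    0.9624    0.2716  -68.4059]
 [   0.        0.        0.        1.    ]]
```

View pics/top0.png

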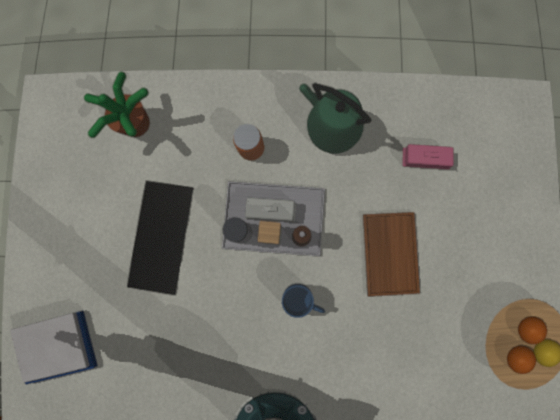

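View pics/side0.png

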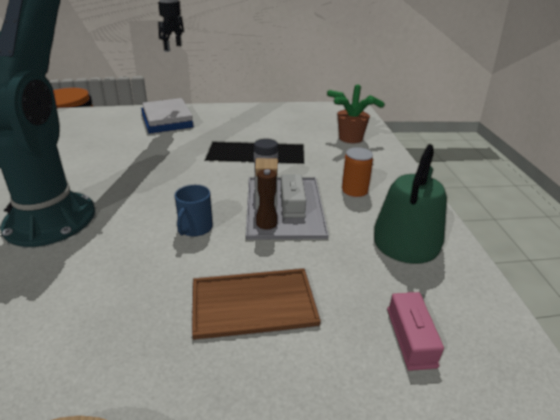

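View pics/wrist0.png

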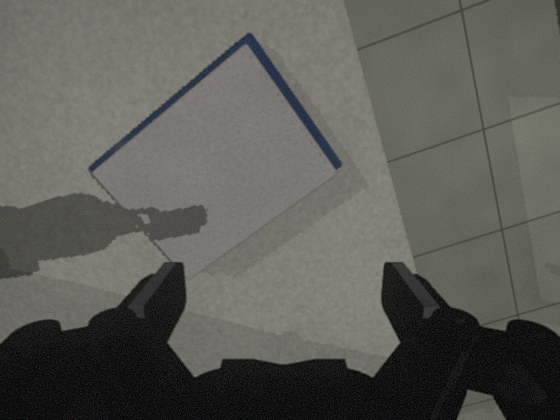

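The top view shows the mat at (160,238), rack (275,218), tray (391,253), canister (236,230), jar (269,232), mill (302,236), dish (270,209), mug (297,300) and can (249,142). The pink dish at (430,156) is a decoy.

```bash
cat > h.py <<'E'
from plant import monitor, imaging, job, r
import cv2,numpy as np
from scipy.spatial.transform import Rotation as R
np.set_printoptions(suppress=True,precision=2)
def snap(n,f=None):
    o=monitor.get_obs(); s=imaging.snapshot(n)
    if n=="wrist":
        T=np.eye(4);T[:3,:3]=R.from_quat(o["tcp_rot"]).as_matrix();T[:3,3]=o["eef_pos"]
        s["cam_to_world"]=T@s["T_tool_cam"]
    if f: cv2.imwrite(f"pics/{f}.png",s["img"][:,:,::-1])
    return s
def ray(s,px):
    p=cv2.undistortPoints(np.float64(px).reshape(-1,1,2),s["camera_matrix"],s["dist_coeffs"]).reshape(-1,2)
    d=np.c_[p,np.ones(len(p))]@s["cam_to_world"][:3,:3].T
    return s["cam_to_world"][:3,3],d
def onz(s,px,z):
    c,d=ray(s,px); return c+d*((z-c[2])/d[:,2])[:,None]
def proj(s,P):
    M=np.linalg.inv(s["cam_to_world"]);rv=cv2.Rodrigues(M[:3,:3])[0]
    return cv2.projectPoints(np.float64(P).reshape(-1,1,3),rv,M[:3,3],s["camera_matrix"],s["dist_coeffs"])[0].reshape(-1,2)
E
python3 - <<'E'
from h import *
s=snap("top");im=s["img"];hsv=cv2.cvtColor(im,cv2.COLOR_RGB2HSV)
def rect(mask,roi,z,name):
    m=np.zeros_like(mask);x0,y0,x1,y1=roi;m[y0:y1,x0:x1]=mask[y0:y1,x0:x1]
    c=max(cv2.findContours(m,0,cv2.CHAIN_APPROX_NONE)[0],key=cv2.contourArea)
    w=onz(s,c.reshape(-1,2),z)[:,:2].astype(np.float32)
    print(name,cv2.contourArea(c),cv2.minAreaRect(w),cv2.minEnclosingCircle(w)); return m
h,S,v=cv2.split(hsv)
a=rect(((v<45)*255).astype(np.uint8),(110,160,210,310),4,"mat")
b=rect((((h<20)&(S>100))*255).astype(np.uint8),(350,190,440,310),14,"tray")
print(im[218:222,225],im[250,270],im[190,250])
big=cv2.resize(im[170:270,210:340],None,fx=6,fy=6,interpolation=cv2.INTER_CUBIC)
cv2.imwrite("pics/rackcrop.png",big[:,:,::-1])
q=R.from_quat(monitor.get_obs()["tcp_rot"]).as_matrix();print(q)
E
```

```text
mat 4873.5 ((517.1837158203125, 327.6319580078125), (133.88710021972656, 293.1771240234375), 82.65337371826172) ((516.8236083984375, 328.3648376464844), 159.44300842285156)
tray 3961.5 ((484.67742919921875, -300.1873779296875), (215.02098083496094, 137.95603942871094), 3.7910029888153076) ((484.66259765625, -300.0984802246094), 125.21846771240234)
[[96 95 94]
 [88 88 88]
 [86 86 86]
 [82 83 84]] [107 105 107] [105 104 105]
[[-0.    0.33  0.94]
 [-0.    0.94 -0.33]
 [-1.   -0.    0.  ]]
```

View pics/rackcrop.png

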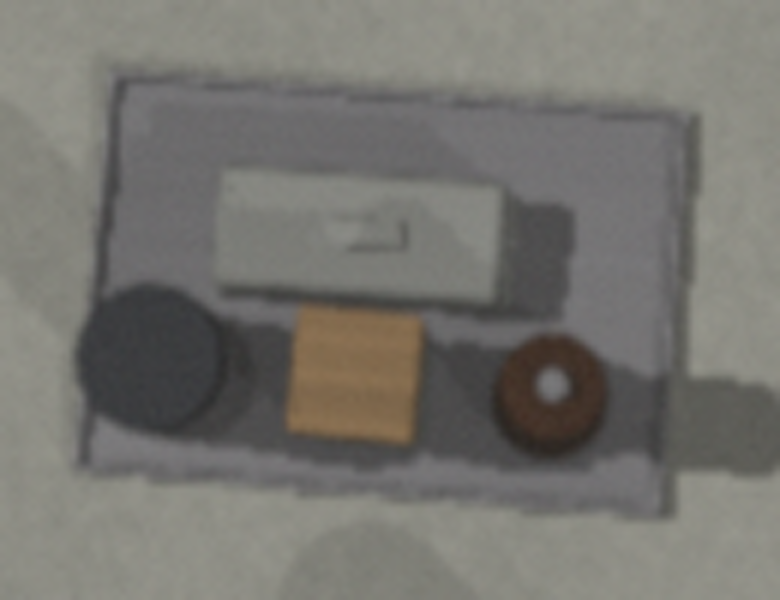

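```bash
python3 - <<'E'
from h import *
s=snap("top")
f=lambda x,y:(210+(x+.5)/6-.5,170+(y+.5)/6-.5)
P=lambda pts,z:onz(s,[f(*p) for p in pts],z)
rk=P([(118,78),(690,116),(666,512),(84,462)],12)   # rim corners
print(rk[:,:2],rk.mean(0));print("sizes",[np.linalg.norm(rk[i]-rk[(i+1)%4]) for i in range(4)])
for i,j in((0,1),(3,2)): d=rk[i]-rk[j];print("yaw",np.degrees(np.arctan2(-d[0],d[1])))
for i,j in((0,3),(1,2)): d=rk[i]-rk[j];print("yaw",np.degrees(np.arctan2(d[1],d[0])))
im=s["img"];hsv=cv2.cvtColor(im,cv2.COLOR_RGB2HSV);h,S,v=cv2.split(hsv)
j=P([(300,305),(423,318),(411,441),(288,430)],121);print("jar",j.mean(0),[np.linalg.norm(j[i]-j[(i+1)%4]) for i in range(4)])
for i,k in((0,1),(3,2)): d=j[i]-j[k];print("yaw",np.degrees(np.arctan2(-d[0],d[1])))
c=P([(151,358),(79,358),(223,358),(151,286),(151,430)],136);print("can",c[:,:2])
m=P([(551,395),(497,395),(606,395),(551,337),(551,452)],138);print("mill",m[:,:2]);print("stud",P([(552,385)],144))
d=P([(220,170),(503,187),(497,303),(216,291)],50);print("dish",d.mean(0),[np.linalg.norm(d[i]-d[(i+1)%4]) for i in range(4)])
for i,k in((0,1),(3,2)): e=d[i]-d[k];print("yaw",np.degrees(np.arctan2(-e[0],e[1])))
E
```

```text
[[ 668.57  138.94]
 [ 655.6  -120.49]
 [ 477.63 -111.93]
 [ 494.42  148.  ]] [574.05  13.63  12.  ]
sizes [np.float64(259.7536917349534), np.float64(178.18046225711527), np.float64(260.4691157910557), np.float64(174.38798489743)]
yaw -2.861752418037398
yaw -3.6960226489146226
yaw -2.9756121905855144
yaw -2.752015263285757
jar [529.81  20.09 121.  ] [np.float64(49.97543280620431), np.float64(49.722623661038845), np.float64(49.658602921139625), np.float64(50.61456071788507)]
yaw -4.943646030172877
yaw -3.919988063192262
can [[533.34 100.65]
 [532.75 129.5 ]
 [533.93  71.9 ]
 [562.09 101.62]
 [504.75  99.71]]
mill [[521.71 -58.48]
 [521.3  -37.18]
 [522.12 -80.17]
 [544.66 -58.07]
 [499.26 -58.88]]
stud [[525.32 -58.73 144.  ]]
dish [593.16  24.97  50.  ] [np.float64(123.50503688667051), np.float64(50.614096000480224), np.float64(121.86609352757182), np.float64(52.962836431329016)]
yaw -2.443695196890007
yaw -1.3596518389472076
```

```bash
cat >> h.py <<'E'
def to(x,y,z,yaw):
    "norm shift & turn from measured pose to TCP target (tool y-axis heading yaw deg)"
    o=monitor.get_obs();M=R.from_quat(o["tcp_rot"]).as_matrix()
    d=M.T@(np.array([x,y,z])-o["eef_pos"])
    cy=np.degrees(np.arctan2(M[1,1],M[0,1])); t=-((yaw-cy+180)%360-180)
    print("t",round(o["time_s"],2),"pos",o["eef_pos"],"yaw",round(cy,2),"tilt",M[2,:],"F",o["force"],"w",round(o["width"],3))
    print("  lin",np.round(d/250,4)," turn",round(t/45,4)," |d|",np.round(np.linalg.norm(d),1))
E
python3 -m pendant '{"linear":[[-0.28,-1,0.94],[-0.28,-1,0.94],[-0.28,-1,0.94],[-0.28,-1,0.94],[-0.28,-1,0.94],[-0.28,-1,0.94],[-0.28,-1,0.94],[-0.28,-1,0.94],[-0.28,-1,0.94],[-0.28,-1,0.94]],"turn":[1,1,1,1,1,1,1,1,1,1],"jaw":[-1,-1,-1,-1,-1,-1,-1,-1,-1,-1]}' 60
python3 -c "
from h import *
to(560,-40,300,-3.1)"
```

```text
time_s: 1.08
eef_pos: [382.9, 364.0, 302.6]
tcp_rot: [0.38, 0.596, -0.38, 0.597]
force: [0.1, 0.2, -0.2]
width: 1.002
t 1.08 pos [382.95 364.05 302.62] yaw 25.01 tilt [-1.  0.  0.] F [ 0.06  0.2  -0.21] w 1.002
  lin [ 0.01 -0.04  1.76]  turn 0.6247  |d| 441.1
```

```bash
python3 -m pendant '{"linear":[[0.01,-0.02,0.95],[0.01,-0.02,0.95],[0.01,-0.02,0.95],[0.01,-0.02,0.95],[0.01,-0.02,0.95],[0.01,-0.02,0.95]],"turn":[0.6247,0.6247,0.6247,0.6247,0.6247,0.6247],"jaw":[-1,-1,-1,-1,-1,-1]}' 60
python3 -c "
from h import *
to(560,-40,300,-3.1)"
```

```text
time_s: 1.58
eef_pos: [478.8, 150.5, 298.9]
tcp_rot: [0.512, 0.488, -0.511, 0.489]
force: [0.0, 0.7, -0.9]
width: 0.999
t 1.58 pos [478.77 150.48 298.93] yaw -2.68 tilt [-1.  0.  0.] F [ 0.03  0.72 -0.93] w 0.999
  lin [-0.    0.36  0.75]  turn 0.0093  |d| 207.1
```

```bash
python3 -m pendant '{"linear":[[0,0.36,0.75],[0,0.36,0.75],[0,0.36,0.75],[0,0.36,0.75],[0,0.36,0.75],[0,0.36,0.75],[0,0.36,0.75],[0,0.36,0.75]],"turn":[0,0,0,0,0,0,0,0],"jaw":[-1,-1,-1,-1,-1,-1,-1,-1]}' 60
python3 -c "
from h import *
to(560,-40,300,-3.1)
s=snap('wrist','w1')
import pickle;pickle.dump(s,open('w1.pkl','wb'))"
```

```text
time_s: 2.25
eef_pos: [559.3, -36.9, 298.3]
tcp_rot: [-0.511, -0.489, 0.511, -0.488]
force: [-0.9, 1.0, -0.2]
width: 0.998
t 2.25 pos [559.27 -36.93 298.3 ] yaw -2.52 tilt [-1. -0. -0.] F [-0.87  1.02 -0.24] w 0.998
  lin [-0.01  0.    0.01]  turn 0.0128  |d| 3.6
```

View pics/w1.png

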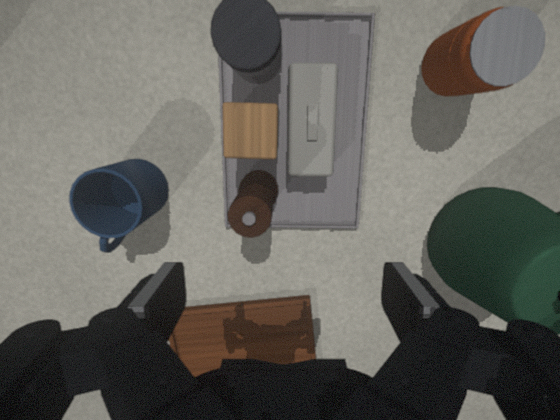

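The wrist view shows the rack corners at (221,15), (373,15), (358,228) and (226,229). The canister lid is at (247,33), the jar lid at (250,130), the mill head at (250,216) and the dish at (311,120).

```bash
python3 - <<'E'
from h import *
import pickle;s=pickle.load(open('w1.pkl','rb'));im=s["img"]
big=cv2.resize(im[0:250,200:400],None,fx=3,fy=3,interpolation=cv2.INTER_CUBIC)[:, :]
cv2.imwrite("pics/w1c.png",cv2.resize(big,(600,750))[:600,:,::-1]); cv2.imwrite("pics/w1d.png",big[450:,:,::-1])
hsv=cv2.cvtColor(im,cv2.COLOR_RGB2HSV);h,S,v=cv2.split(hsv)
m=((h<25)&(S>90)&(v>90)).astype(np.uint8)*255;m[:90]=0;m[170:]=0
c=max(cv2.findContours(m,0,cv2.CHAIN_APPROX_NONE)[0],key=cv2.contourArea)
w=onz(s,c.reshape(-1,2),121)[:,:2].astype(np.float32);print("jar",cv2.minAreaRect(w))
m=(v<62).astype(np.uint8)*255;m[80:]=0;m[:,290:]=0;m[:,:205]=0
c=max(cv2.findContours(m,0,cv2.CHAIN_APPROX_NONE)[0],key=cv2.contourArea);c=c[c[:,0,1]<45]
w=onz(s,c.reshape(-1,2),136)[:,:2].astype(np.float32);print("can",cv2.minEnclosingCircle(w),cv2.fitEllipse(w))
rk=onz(s,[(221,15),(373,15),(358,228),(226,229)],12);print(rk[:,:2],rk.mean(0),[np.linalg.norm(rk[i]-rk[(i+1)%4]) for i in range(4)])
print("mill",onz(s,[(249.5,217)],138),onz(s,[(248.5,219)],144))
d=onz(s,[(289,65),(335,65),(331,175),(288,174)],54);print("dish",d[:,:2],d.mean(0))
E
```

```text
jar ((530.5022583007812, 19.678131103515625), (50.37541198730469, 50.042171478271484), 85.72433471679688)
can ((559.6064453125, 102.64002990722656), 13.35702896118164) ((581.2276611328125, 104.29227447509766), (40.1069221496582, 71.3184585571289), 1.8738303184509277)
[[ 495.52  146.66]
 [ 670.57  138.89]
 [ 657.93 -120.06]
 [ 477.46 -113.62]] [575.37  12.97  12.  ] [np.float64(175.2198009873614), np.float64(259.25797332191286), np.float64(180.58218631264458), np.float64(260.90817661786394)]
mill [[526.13 -59.75 138.  ]] [[525.78 -59.85 144.  ]]
dish [[570.88  84.24]
 [620.48  82.04]
 [615.63 -37.7 ]
 [565.05 -34.29]] [593.01  23.57  54.  ]
```

View pics/w1c.png

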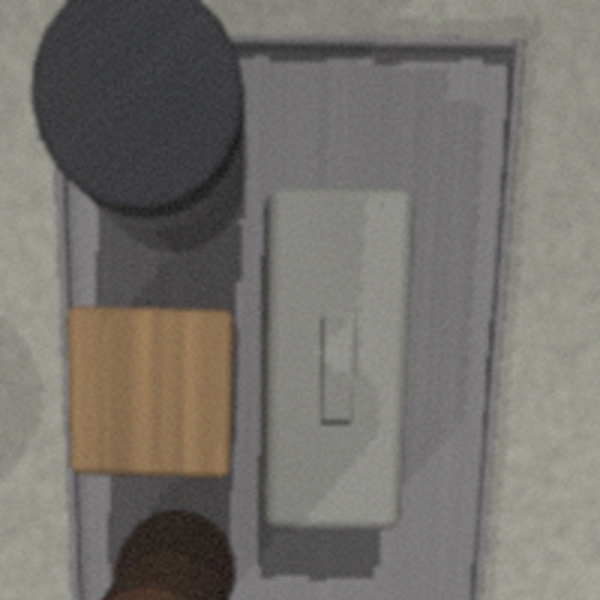

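View pics/w1d.png

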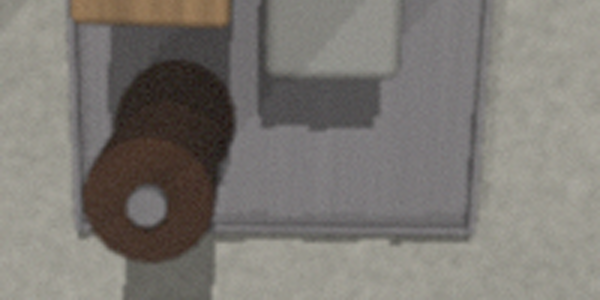

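```bash
python3 - <<'E'
from h import *
import pickle;s=pickle.load(open('w1.pkl','rb'));im=s["img"]
print(onz(s,[(211,31),(280.7,31),(246,70)],136)[:,:2])
t=snap("top","top1");print("mug",onz(t,[(297,300)],90)[:,:2]);print(onz(t,[(247,135)],110)[:,:2])
# reprojection check of guess
for n,p in dict(can=(534,100.5),jar=(530.3,19.8),mill=(525.8,-59.5)).items(): print(n,[proj(s,[[*p,z]])[0] for z in (136,121,144)],proj(t,[[*p,{'can':136,'jar':121,'mill':144}[n]]])[0])
to(534,100.5,200,-3.8)
E
```

```text
[[505.62 101.84]
 [563.29  99.3 ]
 [532.33  70.68]]
mug [[365.34 -51.11]]
[[773.13  82.37]]
can [array([245.31,  31.12]), array([247.23,  35.39]), array([244.2 ,  28.66])] [234.82 228.98]
jar [array([247.99, 131.29]), array([249.64, 130.59]), array([247.03, 131.7 ])] [268.95 231.61]
mill [array([249.34, 216.15]), array([250.83, 211.8 ]), array([248.49, 218.64])] [301.91 233.55]
t 2.35 pos [558.92 -35.66 298.31] yaw -2.37 tilt [-1. -0. -0.] F [ 0.2  -0.28  0.15] w 1.001
  lin [ 0.39 -0.12 -0.54]  turn 0.0319  |d| 169.8
```

```bash
python3 -m pendant '{"linear":[[0.39,-0.12,-0.54],[0.39,-0.12,-0.54],[0.39,-0.12,-0.54],[0.39,-0.12,-0.54],[0.39,-0.12,-0.54],[0.39,-0.12,-0.54],[0.39,-0.12,-0.54]],"turn":[0.032,0.032,0.032,0.032,0.032,0.032,0.032],"jaw":[-1,-1,-1,-1,-1,-1,-1]}' 50
python3 - <<'E'
from h import *
for i in range(6):
    o=monitor.get_obs();M=R.from_quat(o["tcp_rot"]).as_matrix();print(o["eef_pos"],np.degrees(np.arctan2(M[1,1],M[0,1])),M[2,1:]);imaging.snapshot("wrist")
to(534.4,100.6,87,-3.8)
snap("wrist","w2")
E
```

```text
time_s: 2.93
eef_pos: [535.0, 99.2, 201.4]
tcp_rot: [-0.516, -0.483, 0.516, -0.483]
force: [-0.6, -1.2, 0.9]
width: 0.999
[535.04  99.24 201.38] -3.8294048515165073 [0. 0.]
[535.71  97.92 201.99] -3.979118440292803 [0. 0.]
[536.07  97.15 202.3 ] -4.070294950458731 [ 0. -0.]
[536.21  96.77 202.44] -4.124572987486651 [ 0. -0.]
[536.2   96.67 202.41] -4.141234037757515 [ 0. -0.]
[536.1   96.69 202.29] -4.1447028134817225 [ 0. -0.]
t 3.23 pos [535.95  96.81 202.15] yaw -4.14 tilt [-1.  0. -0.] F [ 0.3  -0.5   0.29] w 1.002
  lin [ 0.46 -0.01 -0.01]  turn -0.0075  |d| 115.2
```

View pics/w2.png

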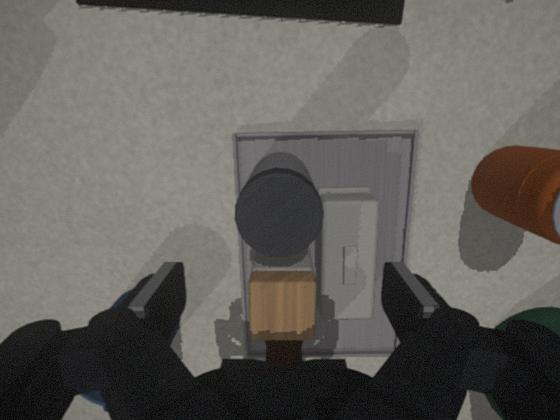

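```bash
python3 - <<'E'
from h import *
s=snap("wrist");im=s["img"];g=cv2.cvtColor(im,cv2.COLOR_RGB2HSV)[...,2]
m=((g<75)*255).astype(np.uint8);m[:165]=0;m[262:]=0;m[:,:230]=0;m[:,328:]=0
big=cv2.resize(im[150:280,220:350],None,fx=4.5,fy=4.5,interpolation=cv2.INTER_CUBIC);cv2.imwrite("pics/w3c.png",big[:,:,::-1])
print(onz(s,[(236,213),(322.5,213),(279,256),(279.3,213)],136)[:,:2])
to(534.4,100.6,87,-3.8)
E
```

```text
[[505.93 106.66]
 [562.35 102.58]
 [531.68  74.28]
 [534.17 104.62]]
t 3.33 pos [535.72  97.16 201.83] yaw -4.1 tilt [-1.  0. -0.] F [-0.05  1.28  0.23] w 0.998
  lin [ 0.46 -0.01 -0.01]  turn -0.0068  |d| 114.9
```

View pics/w3c.png

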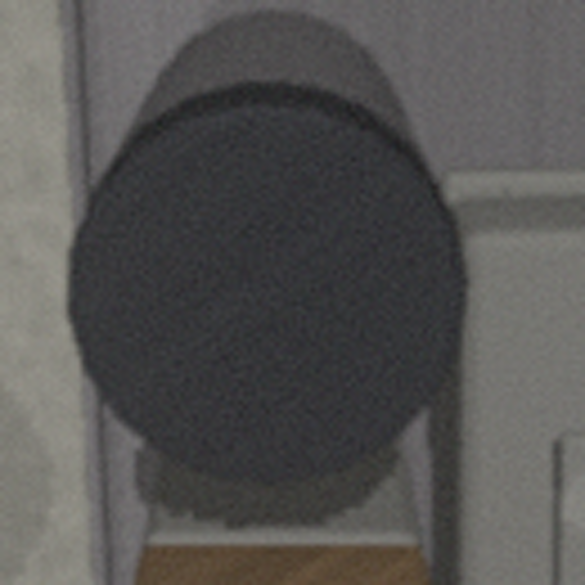

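```bash
python3 -m pendant '{"linear":[[0.05,-0.007,-0.016],[0.12,-0.007,-0.016],[0.2,-0.007,-0.016],[0.28,-0.007,-0.016],[0.36,-0.007,-0.016],[0.42,-0.007,-0.016],[0.45,-0.007,-0.016],[0.459,-0.007,-0.016],[0.459,-0.007,-0.016],[0.459,-0.007,-0.016],[0.459,-0.007,-0.016],[0.459,-0.007,-0.016]],"turn":[0,0,0,0,0,0,0,0,0,0,0,0],"jaw":[-1,-1,-1,-1,-1,-1,-1,-1,-1,-1,-1,-1]}' 50
python3 - <<'E'
from h import *
for i in range(3): to(534.3,101.5,87,-4.1);imaging.snapshot("wrist")
snap("side","side2")
E
```

```text
time_s: 4.33
eef_pos: [534.6, 102.2, 87.5]
tcp_rot: [0.518, 0.482, -0.517, 0.482]
force: [0.4, -0.4, 0.1]
width: 1.002
t 4.33 pos [534.55 102.18  87.47] yaw -4.02 tilt [-1.  0. -0.] F [ 0.43 -0.42  0.1 ] w 1.002
  lin [ 0. -0.  0.]  turn 0.0019  |d| 0.9
t 4.38 pos [534.43 102.2   87.37] yaw -4.01 tilt [-1.  0. -0.] F [ 0.11 -0.32  0.21] w 1.002
  lin [ 0. -0.  0.]  turn 0.0019  |d| 0.8
t 4.43 pos [534.27 102.22  87.24] yaw -4.01 tilt [-1.  0. -0.] F [ 0.04 -0.33 -0.09] w 1.001
  lin [0. 0. 0.]  turn 0.002  |d| 0.8
```

View pics/side2.png

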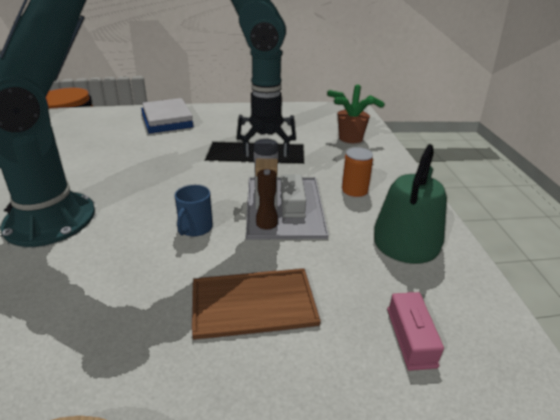

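```bash
python3 -m pendant '{"linear":[[0,0,0],[0,0,0],[0,0,0],[0,0,0],[0,0,0],[0,0,0],[0,0,0],[0,0,0]],"turn":[0,0,0,0,0,0,0,0],"jaw":[-0.3,-0.2,0,0,0,0,0,0]}' 40
python3 - <<'E'
from h import *
to(534.3,101.5,87,-4.1)
s=snap("side");print(s["img"].shape);cv2.imwrite("pics/side3.png",cv2.resize(s["img"][80:260,180:340,::-1],None,fx=3,fy=3))
E
```

```text
time_s: 5.2
eef_pos: [533.8, 102.1, 86.9]
tcp_rot: [0.517, 0.482, -0.517, 0.482]
force: [-0.8, 0.7, 5.2]
width: 0.698
t 5.2 pos [533.79 102.08  86.91] yaw -4.01 tilt [-1. -0. -0.] F [-0.85  0.7   5.21] w 0.698
  lin [-0.  0.  0.]  turn 0.0019  |d| 0.8
(420, 560, 3)
```

View pics/side3.png

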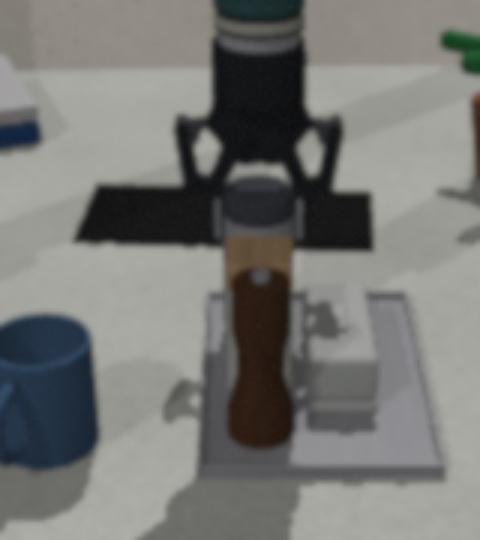

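```bash
python3 -m pendant '{"linear":[[-0.06,0,0],[-0.12,0,0],[-0.18,0.01,-0.03],[-0.18,0.03,-0.1],[-0.18,0.08,-0.24],[-0.18,0.13,-0.38],[-0.18,0.18,-0.54],[-0.18,0.22,-0.68],[-0.18,0.26,-0.78],[-0.18,0.28,-0.85],[-0.18,0.288,-0.87],[-0.18,0.288,-0.87]],"turn":[0,0,0,0,0,0,0,0,0,0,0,0],"jaw":[0,0,0,0,0,0,0,0,0,0,0,0]}' 40
python3 - <<'E'
from h import *
for i in range(2):imaging.snapshot("wrist")
to(621,314,85.5,-4.1);snap("top","top4");snap("side","side4")
E
```

```text
time_s: 6.25
eef_pos: [620.1, 315.9, 130.2]
tcp_rot: [-0.516, -0.483, 0.517, -0.483]
force: [0.1, -0.0, -2.8]
width: 0.691
t 6.35 pos [619.92 311.51 130.68] yaw -4.1 tilt [-1. -0.  0.] F [ 0.43 -1.08 -2.7 ] w 0.691
  lin [ 0.18  0.   -0.01]  turn -0.0001  |d| 45.3
```

View pics/side4.png

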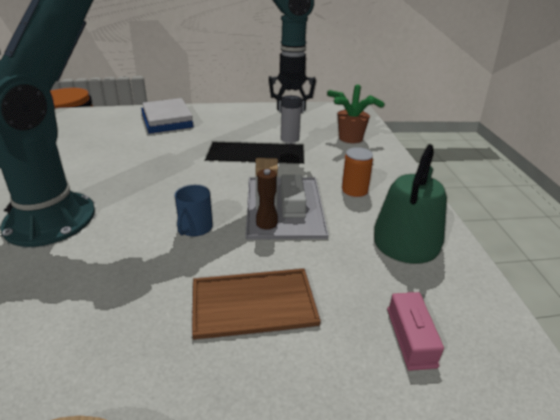

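View pics/top4.png

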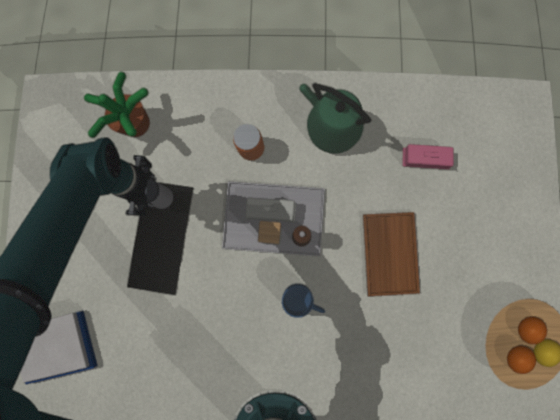

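```bash
python3 -m pendant '{"linear":[[0.03,0.004,-0.006],[0.08,0.004,-0.006],[0.12,0.004,-0.006],[0.15,0.004,-0.006],[0.165,0.004,-0.006],[0.172,0.004,-0.006],[0.176,0.004,-0.006],[0.178,0.004,-0.006],[0.178,0.004,-0.006],[0.178,0.004,-0.006]],"turn":[0,0,0,0,0,0,0,0,0,0],"jaw":[0,0,0,0,0,0,0,0,0,0]}' 40
python3 - <<'E'
from h import *
for i in range(3):to(621,314,85.4,-4.1);imaging.snapshot("wrist")
E
```

```text
time_s: 7.28
eef_pos: [622.4, 315.5, 87.6]
tcp_rot: [0.518, 0.482, -0.517, 0.482]
force: [-0.9, -0.3, -2.7]
width: 0.695
t 7.28 pos [622.42 315.49  87.56] yaw -4.02 tilt [-1.  0. -0.] F [-0.91 -0.27 -2.75] w 0.695
  lin [ 0.01 -0.01  0.01]  turn 0.0018  |d| 3.0
t 7.33 pos [622.38 315.53  87.56] yaw -4.02 tilt [-1.  0. -0.] F [-0.31 -0.29 -2.55] w 0.692
  lin [ 0.01 -0.01  0.01]  turn 0.0019  |d| 3.0
t 7.38 pos [622.33 315.53  87.57] yaw -4.01 tilt [-1.  0. -0.] F [ 0.15 -0.15 -2.37] w 0.697
  lin [ 0.01 -0.    0.01]  turn 0.0019  |d| 3.0
```

Still hanging (−2.6 N), about 2 mm above the mat. I'll lower in small steps.

```bash
python3 -m pendant '{"linear":[[0.003,0,0],[0.006,0,0],[0.009,0,0],[0.009,0,0],[0.009,0,0]],"turn":[0,0,0,0,0],"jaw":[0,0,0,0,0]}' 40
python3 - <<'E'
from h import *
to(621,314,85.4,-4.1)
E
```

```text
time_s: 7.85
eef_pos: [622.1, 315.4, 85.1]
tcp_rot: [0.517, 0.482, -0.517, 0.482]
force: [0.3, 0.2, -0.6]
width: 0.692
t 7.85 pos [622.08 315.43  85.06] yaw -4.02 tilt [-1.  0. -0.] F [ 0.25  0.2  -0.62] w 0.692
  lin [-0.   -0.    0.01]  turn 0.0018  |d| 1.8
```

```bash
python3 -m pendant '{"linear":[[0.001,0,0],[0.001,0,0],[0.001,0,0],[0.001,0,0],[0.001,0,0],[0.001,0,0],[-0.1,0,0],[-0.25,0,0],[-0.4,0,0],[-0.5,0,0],[-0.5,0,0]],"turn":[0,0,0,0,0,0,0,0,0,0,0],"jaw":[-0.5,-0.6,-0.8,-1,-1,-1,-1,-1,-1,-1,-1]}' 40
python3 - <<'E'
from h import *
to(530.3,0,200,-4.1);snap("side","side5")
snap("wrist","w5")
E
```

```text
time_s: 8.77
eef_pos: [626.3, 316.3, 216.8]
tcp_rot: [0.521, 0.481, -0.513, 0.483]
force: [0.3, -0.6, 0.9]
width: 0.998
t 8.77 pos [626.33 316.28 216.81] yaw -4.05 tilt [-1.    0.01 -0.01] F [ 0.35 -0.57  0.86] w 0.998
  lin [ 0.06 -0.29  1.29]  turn 0.0012  |d| 331.0
```

View pics/side5.png

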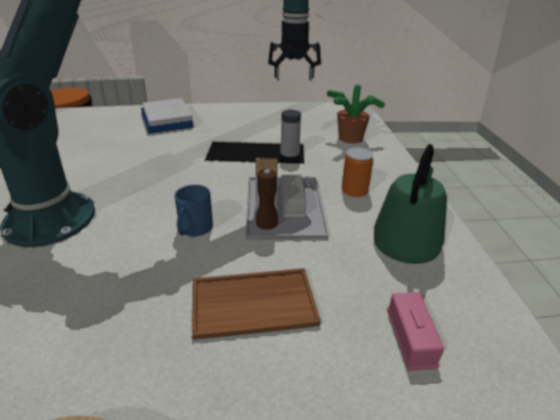

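```bash
python3 -m pendant '{"linear":[[0,-0.02,0.1],[0.01,-0.06,0.24],[0.02,-0.09,0.4],[0.03,-0.13,0.56],[0.03,-0.16,0.72],[0.03,-0.2,0.85]],"turn":[0,0,0,0,0,0],"jaw":[-1,-1,-1,-1,-1,-1]}' 40
python3 - <<'E'
from h import *
to(530.3,19.9,200,-4.2)
E
```

```text
time_s: 9.37
eef_pos: [554.9, 103.4, 200.5]
tcp_rot: [-0.516, -0.482, 0.519, -0.481]
force: [0.7, -0.3, 1.0]
width: 0.998
t 9.37 pos [554.93 103.44 200.49] yaw -4.13 tilt [-1. -0.  0.] F [ 0.73 -0.33  1.02] w 0.998
  lin [ 0.   -0.07  0.34]  turn 0.0016  |d| 87.1
```

```bash
python3 -m pendant '{"linear":[[0,-0.03,0.12],[0,-0.05,0.22],[0,-0.06,0.29],[0,-0.07,0.33],[0,-0.07,0.33],[0,-0.07,0.33],[0,-0.07,0.33],[0,-0.07,0.33]],"turn":[0,0,0,0,0,0,0,0],"jaw":[-1,-1,-1,-1,-1,-1,-1,-1]}' 40
python3 - <<'E'
from h import *
to(530.3,19.9,80,-4.2)
s=snap("wrist","w6");im=s["img"]
h,S,v=cv2.split(cv2.cvtColor(im,cv2.COLOR_RGB2HSV))
m=((h<25)&(S>90)&(v>90)).astype(np.uint8)*255;m[:130]=0;m[:,:220]=0;m[:,340:]=0;m[258:]=0
c=max(cv2.findContours(m,0,cv2.CHAIN_APPROX_NONE)[0],key=cv2.contourArea)
print(cv2.boundingRect(c));w=onz(s,c.reshape(-1,2),121)[:,:2].astype(np.float32);print("jar",cv2.minAreaRect(w))
E
```

```text
time_s: 10.03
eef_pos: [534.4, 27.8, 201.9]
tcp_rot: [0.517, 0.483, -0.516, 0.483]
force: [0.3, 0.4, 0.1]
width: 0.999
t 10.03 pos [534.44  27.78 201.94] yaw -3.85 tilt [-1. -0. -0.] F [0.34 0.39 0.14] w 0.999
  lin [ 0.49 -0.01  0.03]  turn 0.0078  |d| 122.3
(242, 188, 72, 70)
jar ((530.312255859375, 23.362550735473633), (51.32010269165039, 50.19014358520508), 86.15753173828125)
```

View pics/w6.png

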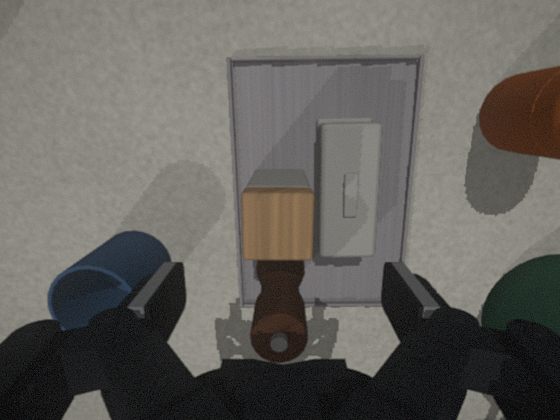

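```bash
python3 -m pendant '{"linear":[[0.05,-0.014,0.026],[0.12,-0.014,0.026],[0.2,-0.014,0.026],[0.28,-0.014,0.026],[0.34,-0.014,0.026],[0.38,-0.014,0.026],[0.4,-0.014,0.026],[0.4,-0.014,0.026],[0.4,-0.014,0.026],[0.4,-0.014,0.026],[0.4,-0.014,0.026]],"turn":[0,0,0,0,0,0,0,0,0,0,0],"jaw":[-1,-1,-1,-1,-1,-1,-1,-1,-1,-1,-1]}' 40
python3 - <<'E'
from h import *
to(530.3,21,80,-4.)
snap("side","side6")
E
```

```text
time_s: 11.0
eef_pos: [530.8, 19.7, 103.2]
tcp_rot: [0.518, 0.482, -0.517, 0.483]
force: [-0.9, -0.1, 0.2]
width: 0.995
t 11.0 pos [530.79  19.65 103.17] yaw -4.02 tilt [-1.  0. -0.] F [-0.91 -0.09  0.17] w 0.995
  lin [ 0.09 -0.   -0.01]  turn -0.0003  |d| 23.2
```

```bash
python3 -m pendant '{"linear":[[0.03,-0.001,-0.004],[0.06,-0.001,-0.004],[0.08,-0.001,-0.004],[0.092,-0.001,-0.004],[0.092,-0.001,-0.004],[0.092,-0.001,-0.004],[0.092,-0.001,-0.004]],"turn":[0,0,0,0,0,0,0],"jaw":[-1,-1,-1,-1,-1,-1,-1]}' 40
python3 -c "
from h import *
to(530.3,21,80,-4.)"
python3 -m pendant '{"linear":[[0,0,0],[0,0,0],[0,0,0],[0,0,0],[0,0,0],[0,0,0],[0,0,0],[0,0,0]],"turn":[0,0,0,0,0,0,0,0],"jaw":[-0.2,0,0.2,0.2,0.2,0.2,0.2,0.2]}' 40
python3 - <<'E'
from h import *
to(530.3,21,80,-4.)
snap("side","side6")
E
```

```text
time_s: 11.63
eef_pos: [530.0, 20.5, 79.3]
tcp_rot: [-0.517, -0.482, 0.517, -0.482]
force: [0.1, -0.2, 0.7]
width: 0.999
t 11.63 pos [529.96  20.46  79.27] yaw -4.03 tilt [-1.  0.  0.] F [ 0.12 -0.19  0.68] w 0.999
  lin [-0.  0. -0.]  turn -0.0007  |d| 1.0
time_s: 12.3
eef_pos: [529.9, 20.6, 79.6]
tcp_rot: [0.517, 0.482, -0.517, 0.482]
force: [-1.1, 0.2, 5.7]
width: 0.6
t 12.3 pos [529.94  20.63  79.63] yaw -4.02 tilt [-1.  0. -0.] F [-1.09  0.23  5.68] w 0.6
  lin [-0.  0. -0.]  turn -0.0005  |d| 0.6
```

View pics/side6.png

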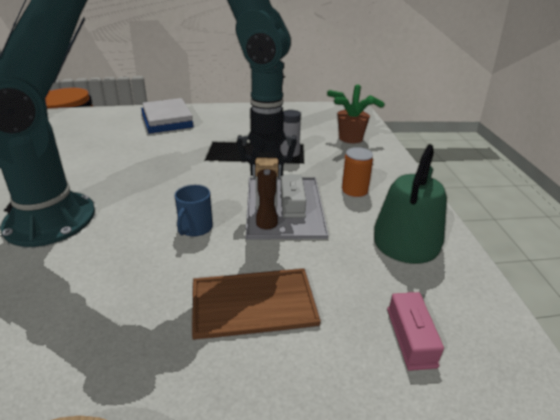

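```bash
python3 -m pendant '{"linear":[[-0.06,0,0],[-0.12,0,0],[-0.18,0,-0.03],[-0.18,-0.01,-0.1],[-0.18,-0.03,-0.22],[-0.18,-0.05,-0.36],[-0.18,-0.07,-0.5],[-0.18,-0.09,-0.64],[-0.18,-0.11,-0.76],[-0.18,-0.12,-0.85],[-0.18,-0.12,-0.9],[-0.18,-0.12,-0.9]],"turn":[0,0,0,0,0,0,0,0,0,0,0,0],"jaw":[0.2,0.2,0.2,0.2,0.2,0.2,0.2,0.2,0.2,0.2,0.2,0.2]}' 40
python3 -c "
from h import *
to(517,328,124,-4.02)"
```

```text
time_s: 13.35
eef_pos: [514.8, 251.6, 123.1]
tcp_rot: [0.516, 0.484, -0.516, 0.483]
force: [-0.5, -0.3, -4.8]
width: 0.606
t 13.35 pos [514.81 251.55 123.14] yaw -3.65 tilt [-1. -0. -0.] F [-0.47 -0.27 -4.8 ] w 0.606
  lin [-0.   -0.01 -0.31]  turn 0.0082  |d| 76.5
```

```bash
python3 -m pendant '{"linear":[[0,-0.005,-0.1],[0,-0.01,-0.2],[0,-0.01,-0.27],[0,-0.01,-0.305],[0.03,-0.01,-0.305],[0.08,-0.01,-0.305],[0.12,-0.01,-0.305],[0.15,-0.01,-0.305],[0.165,-0.01,-0.305],[0.17,-0.01,-0.305],[0.17,-0.01,-0.305],[0.17,-0.01,-0.305]],"turn":[0,0,0,0,0,0,0,0,0,0,0,0],"jaw":[0.2,0.2,0.2,0.2,0.2,0.2,0.2,0.2,0.2,0.2,0.2,0.2]}' 40
python3 -c "
from h import *
to(517,328,77.6,-4.02)"
```

```text
time_s: 14.35
eef_pos: [519.0, 323.2, 82.0]
tcp_rot: [0.518, 0.482, -0.517, 0.482]
force: [-0.6, 0.1, -4.9]
width: 0.603
t 14.35 pos [519.01 323.17  82.02] yaw -4.05 tilt [-1.  0. -0.] F [-0.61  0.06 -4.91] w 0.603
  lin [ 0.02 -0.01 -0.02]  turn -0.0007  |d| 6.8
```

```bash
python3 -m pendant '{"linear":[[0.004,0,0],[0.008,0,0],[0.012,0,0],[0.015,0,0],[0.015,0,0],[0.015,0,0]],"turn":[0,0,0,0,0,0],"jaw":[0.2,0.2,0.2,0.2,0.2,0.2]}' 40
python3 -c "
from h import *
to(517,328,77.6,-4.02)"
```

```text
time_s: 14.85
eef_pos: [518.6, 323.4, 78.1]
tcp_rot: [-0.517, -0.482, 0.517, -0.482]
force: [0.2, 0.1, -5.3]
width: 0.607
t 14.85 pos [518.55 323.44  78.06] yaw -4.01 tilt [-1.  0.  0.] F [ 0.21  0.06 -5.26] w 0.607
  lin [ 0.   -0.01 -0.02]  turn 0.0002  |d| 4.8
```

```bash
python3 -m pendant '{"linear":[[0.002,0,0],[0.004,0,0],[0.004,0,0],[0.004,0,0]],"turn":[0,0,0,0],"jaw":[0.2,0.2,0.2,0.2]}' 40
python3 -c "
from h import *
snap('side','side7')
to(517,328,77.6,-4.02)"
```

```text
time_s: 15.18
eef_pos: [518.7, 323.4, 77.7]
tcp_rot: [0.517, 0.482, -0.517, 0.482]
force: [-2.9, -0.3, 3.0]
width: 0.603
t 15.23 pos [518.63 323.4   77.69] yaw -4.02 tilt [-1. -0. -0.] F [-2.58 -0.76  3.8 ] w 0.604
  lin [ 0.   -0.01 -0.02]  turn -0.0001  |d| 4.9
```

```bash
python3 -m pendant '{"linear":[[0,0,0],[0,0,0],[0,0,0],[0,0,0],[0,0,0],[0,0,0],[-0.08,0,0],[-0.18,0,0],[-0.3,0,0],[-0.4,0,0],[-0.48,0,0],[-0.5,0,0]],"turn":[0,0,0,0,0,0,0,0,0,0,0,0],"jaw":[-0.2,-0.4,-0.6,-1,-1,-1,-1,-1,-1,-1,-1,-1]}' 40
python3 - <<'E'
from h import *
to(525.8,-40,200,-4);snap("side","side8")
E
```

```text
time_s: 16.23
eef_pos: [520.8, 324.2, 205.6]
tcp_rot: [0.52, 0.482, -0.515, 0.483]
force: [0.5, 0.4, 0.5]
width: 1.003
t 16.23 pos [520.82 324.2  205.57] yaw -4.03 tilt [-1.    0.01 -0.  ] F [0.52 0.38 0.53] w 1.003
  lin [0.02 0.12 1.45]  turn -0.0007  |d| 364.3
```

View pics/side8.png

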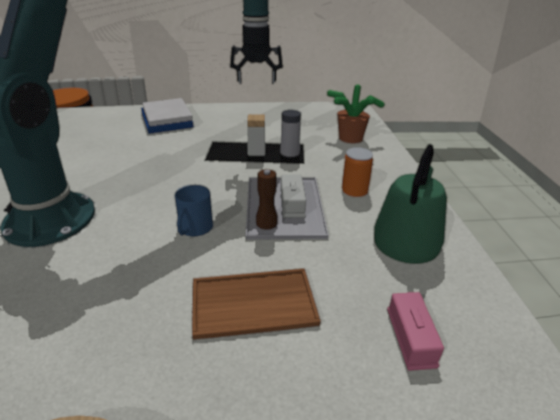

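Jar and canister stand on the mat. Now the mill.

```bash
python3 -m pendant '{"linear":[[0,0.01,0.1],[0,0.02,0.24],[0.01,0.04,0.4],[0.01,0.06,0.56],[0.01,0.07,0.72],[0.02,0.08,0.88],[0.02,0.08,0.95]],"turn":[0,0,0,0,0,0,0],"jaw":[-1,-1,-1,-1,-1,-1,-1]}' 40
python3 -c "
from h import *
to(525.8,-52,200,-4)"
```

```text
time_s: 16.87
eef_pos: [520.3, 78.5, 195.9]
tcp_rot: [-0.518, -0.48, 0.52, -0.481]
force: [-0.1, 0.2, 0.1]
width: 0.999
t 16.87 pos [520.29  78.52 195.87] yaw -4.43 tilt [-1. -0.  0.] F [-0.12  0.2   0.08] w 0.999
  lin [-0.01  0.06  0.52]  turn -0.0094  |d| 130.7
```

```bash
python3 -m pendant '{"linear":[[-0.01,0.02,0.13],[-0.01,0.04,0.27],[-0.01,0.05,0.39],[-0.01,0.06,0.46],[-0.01,0.06,0.46],[-0.01,0.06,0.46],[-0.01,0.06,0.46],[-0.01,0.06,0.46],[-0.01,0.06,0.46]],"turn":[0,0,0,0,0,0,0,0,0],"jaw":[-1,-1,-1,-1,-1,-1,-1,-1,-1]}' 40
python3 - <<'E'
from h import *
s=snap("wrist","w9")
import pickle;pickle.dump(s,open('w9.pkl','wb'))
to(525.8,-59.5,89,-4)
E
```

```text
time_s: 17.62
eef_pos: [528.6, -29.0, 199.1]
tcp_rot: [-0.516, -0.483, 0.517, -0.483]
force: [-0.7, -0.2, 0.7]
width: 0.999
t 17.67 pos [528.71 -29.13 199.21] yaw -3.87 tilt [-1. -0. -0.] F [ 0.47 -0.34  0.22] w 0.998
  lin [ 0.44 -0.    0.12]  turn 0.0029  |d| 114.4
```

View pics/w9.png

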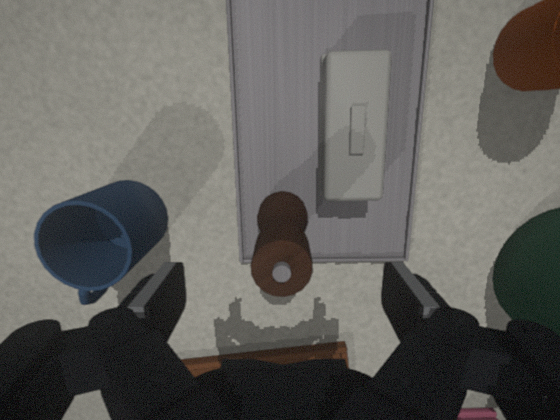

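```bash
python3 - <<'E'
from h import *
import pickle;s=pickle.load(open('w9.pkl','rb'))
print(onz(s,[(281.5,267),(250.5,267),(312.5,267)],138)[:,:2],onz(s,[(281.8,271.5)],144)[:,:2])
d=onz(s,[(326,51),(389,51),(382,199),(325,198)],50);print(d[:,:2],d.mean(0))
E
```

```text
[[525.79 -57.58]
 [505.08 -56.19]
 [546.5  -58.97]] [[526.   -57.92]]
[[571.08  87.23]
 [621.58  83.79]
 [617.74 -38.74]
 [566.31 -34.35]] [594.18  24.48  50.  ]
```

```bash
python3 -m pendant '{"linear":[[0.0,-0.003,0.05],[0,-0.003,0.1],[0.04,-0.003,0.118],[0.1,-0.003,0.118],[0.18,-0.003,0.118],[0.26,-0.003,0.118],[0.32,-0.003,0.118],[0.36,-0.003,0.118],[0.37,-0.003,0.118],[0.37,-0.003,0.118],[0.37,-0.003,0.118],[0.37,-0.003,0.118]],"turn":[0,0,0,0,0,0,0,0,0,0,0,0],"jaw":[-1,-1,-1,-1,-1,-1,-1,-1,-1,-1,-1,-1]}' 40
python3 - <<'E'
from h import *
to(525.8,-58.7,89,-4)
E
```

```text
time_s: 18.67
eef_pos: [526.7, -60.4, 107.8]
tcp_rot: [0.518, 0.482, -0.517, 0.483]
force: [-0.6, -1.2, 0.9]
width: 1.001
t 18.67 pos [526.66 -60.42 107.81] yaw -4.04 tilt [-1.  0.  0.] F [-0.6  -1.16  0.88] w 1.001
  lin [ 0.08 -0.   -0.01]  turn -0.0008  |d| 18.9
```

```bash
python3 -m pendant '{"linear":[[0.03,-0.003,-0.006],[0.06,-0.003,-0.006],[0.075,-0.003,-0.006],[0.075,-0.003,-0.006],[0.075,-0.003,-0.006],[0.075,-0.003,-0.006],[0.075,-0.003,-0.006]],"turn":[0,0,0,0,0,0,0],"jaw":[-1,-1,-1,-1,-1,-1,-1]}' 40
python3 -c "
from h import *
to(525.8,-58.7,89,-4)
snap('side','side9')"
python3 -m pendant '{"linear":[[0,0,0],[0,0,0],[0,0,0],[0,0,0],[0,0,0],[0,0,0],[0,0,0],[0,0,0]],"turn":[0,0,0,0,0,0,0,0],"jaw":[-0.2,0,0.2,0.4,0.4,0.4,0.4,0.4]}' 40
python3 - <<'E'
from h import *
to(525.8,-58.7,89,-4)
snap("side","side10")
E
```

```text
time_s: 19.25
eef_pos: [525.5, -58.6, 88.4]
tcp_rot: [0.517, 0.482, -0.517, 0.482]
force: [-0.8, 0.3, 0.1]
width: 1.0
t 19.25 pos [525.48 -58.61  88.42] yaw -4.02 tilt [-1.  0.  0.] F [-0.77  0.28  0.07] w 1.0
  lin [-0.  0.  0.]  turn -0.0005  |d| 0.7
time_s: 19.97
eef_pos: [525.4, -58.5, 88.6]
tcp_rot: [0.517, 0.482, -0.517, 0.482]
force: [-0.9, 0.3, 5.3]
width: 0.492
t 19.97 pos [525.36 -58.53  88.6 ] yaw -4.03 tilt [-1.  0. -0.] F [-0.88  0.35  5.34] w 0.492
  lin [-0.  0.  0.]  turn -0.0006  |d| 0.6
```

View pics/side10.png

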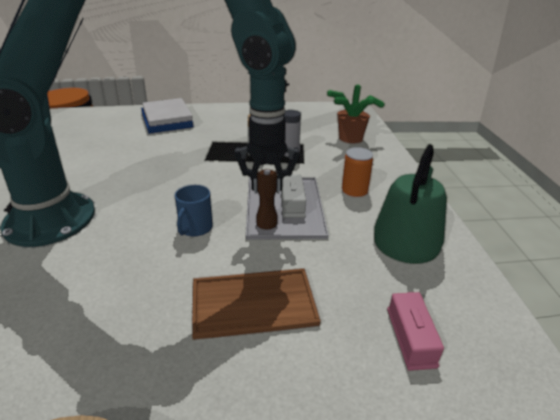

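```bash
python3 -m pendant '{"linear":[[-0.06,0,0],[-0.12,0,0],[-0.18,-0.01,-0.03],[-0.22,-0.04,-0.1],[-0.22,-0.08,-0.22],[-0.22,-0.13,-0.36],[-0.22,-0.18,-0.5],[-0.22,-0.23,-0.64],[-0.22,-0.28,-0.77]],"turn":[0,0,0,0,0,0,0,0,0],"jaw":[0.4,0.4,0.4,0.4,0.4,0.4,0.4,0.4,0.4]}' 40
python3 -c "
from h import *
to(413,337,140,-4.02)"
```

```text
time_s: 20.77
eef_pos: [467.7, 140.4, 142.7]
tcp_rot: [-0.517, -0.482, 0.517, -0.482]
force: [0.8, 0.7, -2.3]
width: 0.496
t 20.77 pos [467.74 140.36 142.74] yaw -3.98 tilt [-1. -0.  0.] F [ 0.81  0.65 -2.28] w 0.496
  lin [ 0.01 -0.27 -0.77]  turn 0.001  |d| 204.1
```

```bash
python3 -m pendant '{"linear":[[0,-0.05,-0.14],[0,-0.1,-0.28],[0,-0.15,-0.42],[0,-0.2,-0.56],[0,-0.24,-0.67],[0,-0.26,-0.73],[0,-0.26,-0.74],[0,-0.26,-0.74],[0,-0.26,-0.74],[0,-0.26,-0.74]],"turn":[0,0,0,0,0,0,0,0,0,0],"jaw":[0.4,0.4,0.4,0.4,0.4,0.4,0.4,0.4,0.4,0.4]}' 40
python3 -c "
from h import *
to(413,337,86.6,-4.02)"
```

```text
time_s: 21.6
eef_pos: [417.4, 325.3, 143.1]
tcp_rot: [-0.517, -0.481, 0.518, -0.482]
force: [0.3, 0.5, -2.6]
width: 0.491
t 21.6 pos [417.43 325.3  143.1 ] yaw -4.18 tilt [-1. -0.  0.] F [ 0.28  0.55 -2.61] w 0.491
  lin [ 0.23 -0.02 -0.05]  turn -0.0036  |d| 57.9
```

```bash
python3 -m pendant '{"linear":[[0.03,-0.01,-0.02],[0.08,-0.01,-0.02],[0.13,-0.01,-0.02],[0.17,-0.01,-0.02],[0.195,-0.01,-0.02],[0.207,-0.01,-0.02],[0.21,-0.01,-0.02],[0.21,-0.01,-0.02],[0.21,-0.01,-0.02],[0.21,-0.01,-0.02]],"turn":[0,0,0,0,0,0,0,0,0,0],"jaw":[0.4,0.4,0.4,0.4,0.4,0.4,0.4,0.4,0.4,0.4]}' 40
python3 -c "
from h import *
to(413,337,86.6,-4.02)"
```

```text
time_s: 22.43
eef_pos: [415.4, 332.9, 91.3]
tcp_rot: [0.518, 0.482, -0.517, 0.482]
force: [0.4, -0.3, -2.6]
width: 0.494
t 22.43 pos [415.37 332.9   91.29] yaw -4.02 tilt [-1.  0. -0.] F [ 0.39 -0.29 -2.55] w 0.494
  lin [ 0.02 -0.01 -0.02]  turn -0.0  |d| 6.7
```

```bash
python3 -m pendant '{"linear":[[0.004,0,0],[0.008,0,0],[0.012,0,0],[0.016,0,0],[0.018,0,0],[0.018,0,0],[0.018,0,0]],"turn":[0,0,0,0,0,0,0],"jaw":[0.4,0.4,0.4,0.4,0.4,0.4,0.4]}' 40
python3 -c "
from h import *
to(413,337,86.6,-4.02)"
```

```text
time_s: 23.02
eef_pos: [415.0, 332.8, 86.6]
tcp_rot: [0.517, 0.482, -0.517, 0.482]
force: [-2.0, -0.3, 3.5]
width: 0.492
t 23.02 pos [415.01 332.77  86.63] yaw -4.02 tilt [-1. -0. -0.] F [-2.04 -0.31  3.48] w 0.492
  lin [ 0.   -0.01 -0.02]  turn 0.0001  |d| 4.7
```

Contact. I'll release and rise.

```bash
python3 -m pendant '{"linear":[[0,0,0],[0,0,0],[0,0,0],[0,0,0],[0,0,0],[0,0,0],[-0.08,0,0],[-0.18,0,0],[-0.3,0,0],[-0.4,0,0],[-0.47,0,0],[-0.48,0,0]],"turn":[0,0,0,0,0,0,0,0,0,0,0,0],"jaw":[0.1,-0.2,-0.5,-0.8,-0.8,-0.8,-0.8,-0.8,-0.8,-1,-1,-1]}' 40
python3 - <<'E'
from h import *
to(594,24,200,-3);snap("side","side11");print(monitor.get_obs()["joints"])
E
```

```text
time_s: 24.02
eef_pos: [416.9, 333.7, 209.4]
tcp_rot: [0.519, 0.482, -0.515, 0.482]
force: [0.7, 0.1, -1.1]
width: 0.999
t 24.02 pos [416.88 333.73 209.37] yaw -4.03 tilt [-1.  0. -0.] F [ 0.73  0.06 -1.11] w 0.999
  lin [0.04 0.79 1.19]  turn -0.0229  |d| 356.9
[-1.24  0.45  0.65  2.08 -0.41  0.73 -0.4 ]
```

View pics/side11.png

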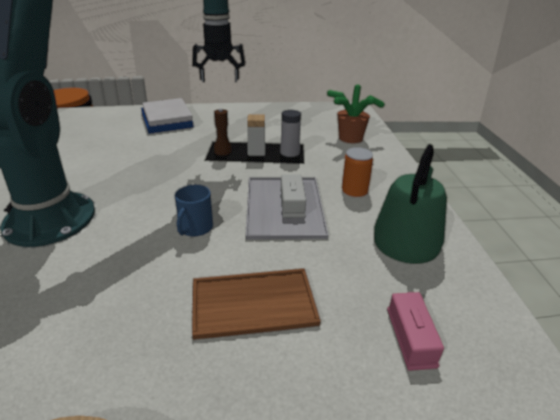

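```bash
python3 -m pendant '{"linear":[[0,0.04,0.06],[0,0.11,0.16],[0,0.18,0.28],[0,0.27,0.4],[0,0.36,0.53],[0,0.44,0.66],[0,0.52,0.78],[0,0.6,0.9],[0,0.66,0.99]],"turn":[0,0,0,-0.01,-0.02,-0.03,-0.03,-0.04,-0.04],"jaw":[-1,-1,-1,-1,-1,-1,-1,-1,-1]}' 40
python3 -c "
from h import *
to(594,18,200,-2.3)"
```

```text
time_s: 24.82
eef_pos: [562.6, 70.6, 205.0]
tcp_rot: [-0.51, -0.489, 0.511, -0.49]
force: [1.0, -0.4, 0.9]
width: 0.995
t 24.82 pos [562.6   70.62 205.04] yaw -2.38 tilt [-1. -0.  0.] F [ 1.04 -0.42  0.93] w 0.995
  lin [0.02 0.13 0.21]  turn -0.0017  |d| 61.5
```

```bash
python3 -m pendant '{"linear":[[0,0.05,0.08],[0,0.09,0.14],[0,0.11,0.18],[0,0.12,0.19],[0,0.12,0.19],[0,0.12,0.19],[0,0.12,0.19],[0,0.12,0.19],[0,0.12,0.19]],"turn":[0,0,0,0,0,0,0,0,0],"jaw":[-1,-1,-1,-1,-1,-1,-1,-1,-1]}' 40
python3 - <<'E'
from h import *
to(594,24,11,-2.3)
s=snap("wrist","w12");im=s["img"]
import pickle;pickle.dump(s,open('w12.pkl','wb'))
E
```

```text
time_s: 25.57
eef_pos: [590.0, 26.9, 206.2]
tcp_rot: [0.509, 0.491, -0.509, 0.49]
force: [-0.1, 0.1, 0.2]
width: 1.0
t 25.57 pos [589.96  26.91 206.23] yaw -2.11 tilt [-1. -0. -0.] F [-0.15  0.12  0.16] w 1.0
  lin [0.78 0.02 0.01]  turn 0.0042  |d| 195.3
```

View pics/w12.png

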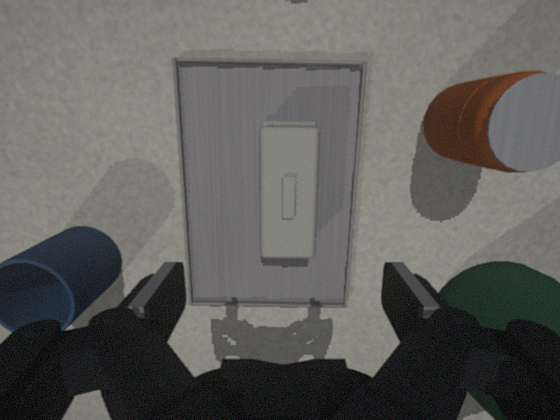

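```bash
python3 - <<'E'
from h import *
import pickle;s=pickle.load(open('w12.pkl','rb'));im=s["img"]
cv2.imwrite("pics/w12c.png",cv2.resize(im[110:270,240:340],None,fx=3.7,fy=3.7,interpolation=cv2.INTER_CUBIC)[:,:,::-1])
d=onz(s,[(262,127),(318.5,127),(314,256),(262,256)],50);print(d[:,:2],d.mean(0))
for a,b in((0,3),(1,2)): e=d[a]-d[b];print(np.degrees(np.arctan2(-e[0],e[1])))
k=onz(s,[(178,60),(366,60),(347,305),(191,303)],12);print(k[:,:2],k.mean(0))
for a,b in((0,3),(1,2)): e=k[a]-k[b];print(np.degrees(np.arctan2(-e[0],e[1])))
E
```

```text
[[573.79  86.82]
 [623.15  85.  ]
 [617.83 -36.98]
 [567.16 -35.12]] [595.48  24.93  50.  ]
-3.111548160279442
-2.498349540539798
[[ 496.13  149.33]
 [ 671.88  142.87]
 [ 658.24 -116.27]
 [ 479.29 -107.12]] [576.38  17.2   12.  ]
-3.7587707519995304
-3.0144323461205107
```

View pics/w12c.png

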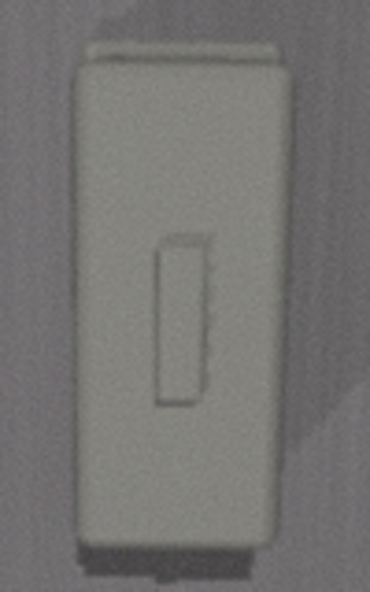

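```bash
python3 -m pendant '{"linear":[[0.06,0.018,0.008],[0.15,0.018,0.008],[0.25,0.018,0.008],[0.35,0.018,0.008],[0.45,0.018,0.008],[0.54,0.018,0.008],[0.6,0.018,0.008],[0.62,0.018,0.008],[0.62,0.018,0.008],[0.62,0.018,0.008],[0.62,0.018,0.008]],"turn":[0.008,0.008,0.008,0.008,0.008,0.008,0.008,0.008,0.008,0.008,0.008],"jaw":[-1,-1,-1,-1,-1,-1,-1,-1,-1,-1,-1]}' 40
python3 - <<'E'
from h import *
to(595,24.8,11,-2.6)
E
```

```text
time_s: 26.53
eef_pos: [595.7, 23.2, 52.2]
tcp_rot: [0.512, 0.488, -0.511, 0.489]
force: [0.3, 0.3, 0.6]
width: 0.995
t 26.53 pos [595.68  23.24  52.17] yaw -2.59 tilt [-1.  0.  0.] F [0.29 0.33 0.6 ] w 0.995
  lin [ 0.16 -0.   -0.01]  turn 0.0003  |d| 41.2
```

```bash
python3 -m pendant '{"linear":[[0.04,-0.002,-0.006],[0.08,-0.002,-0.006],[0.12,-0.002,-0.006],[0.145,-0.002,-0.006],[0.155,-0.002,-0.006],[0.162,-0.002,-0.006],[0.162,-0.002,-0.006],[0.162,-0.002,-0.006]],"turn":[0,0,0,0,0,0,0,0],"jaw":[-1,-1,-1,-1,-1,-1,-1,-1]}' 40
python3 - <<'E'
from h import *
to(595,24.8,11,-2.6)
snap("side","side13")
s=snap("wrist","w13")
E
```

```text
time_s: 27.2
eef_pos: [594.5, 24.8, 10.9]
tcp_rot: [0.511, 0.489, -0.511, 0.489]
force: [-0.9, -0.8, -0.4]
width: 1.005
t 27.2 pos [594.46  24.81  10.86] yaw -2.59 tilt [-1.  0.  0.] F [-0.9  -0.76 -0.41] w 1.005
  lin [-0.  0. -0.]  turn 0.0003  |d| 0.6
```

View pics/w13.png

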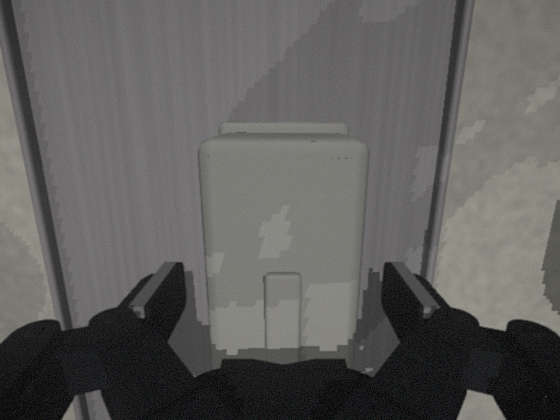

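View pics/side13.png

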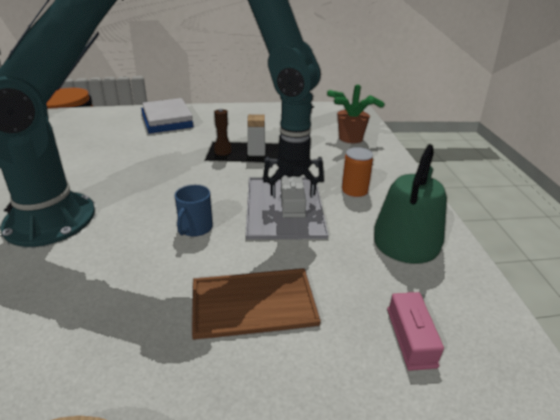

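```bash
python3 -m pendant '{"linear":[[0,0,0],[0,0,0],[0,0,0],[0,0,0],[0,0,0],[0,0,0],[0,0,0],[0,0,0]],"turn":[0,0,0,0,0,0,0,0],"jaw":[-0.2,0,0.2,0.2,0.2,0.2,0.2,0.2]}' 50
python3 -m pendant '{"linear":[[-0.05,0,0],[-0.12,0,0],[-0.22,0,0],[-0.32,0,0],[-0.4,0,0],[-0.4,0,0],[-0.4,0,0]],"turn":[0,0,0,0,0,0,0],"jaw":[0.2,0.2,0.2,0.2,0.2,0.2,0.2]}' 50
python3 - <<'E'
from h import *
to(484.7,-300.2,110,-86.2)
s=snap("top","top14")
E
```

```text
time_s: 27.97
eef_pos: [594.5, 25.0, 11.2]
tcp_rot: [0.511, 0.489, -0.511, 0.489]
force: [-0.9, 0.6, 6.0]
width: 0.626
time_s: 28.55
eef_pos: [594.5, 25.2, 111.5]
tcp_rot: [0.511, 0.488, -0.511, 0.489]
force: [-0.2, -0.1, -3.9]
width: 0.626
t 28.55 pos [594.55  25.21 111.5 ] yaw -2.55 tilt [-1.  0. -0.] F [-0.23 -0.09 -3.88] w 0.626
  lin [ 0.01 -0.38  1.32]  turn 1.8588  |d| 343.5
```

View pics/top14.png

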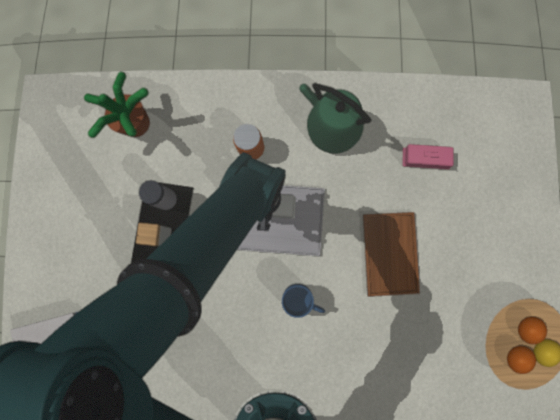

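```bash
python3 -m pendant '{"linear":[[0,-0.02,0.06],[0,-0.05,0.16],[0,-0.08,0.28],[0,-0.12,0.4],[0,-0.15,0.52],[0,-0.18,0.64],[0,-0.22,0.76],[0,-0.26,0.88]],"turn":[0.08,0.2,0.33,0.47,0.6,0.73,0.86,0.98],"jaw":[0.2,0.2,0.2,0.2,0.2,0.2,0.2,0.2]}' 50
python3 -c "
from h import *
to(484.7,-300.2,110,-86.2);print(monitor.get_obs()['joints'])"
```

```text
time_s: 29.27
eef_pos: [517.2, -193.4, 109.3]
tcp_rot: [-0.657, -0.259, 0.659, -0.258]
force: [0.5, -0.7, -2.8]
width: 0.628
t 29.27 pos [ 517.19 -193.39  109.3 ] yaw -47.09 tilt [-1. -0.  0.] F [ 0.53 -0.69 -2.85] w 0.628
  lin [-0.    0.22  0.39]  turn 0.8692  |d| 111.6
[-0.19  0.66  0.67  2.11 -0.71  0.62  0.16]
```

```bash
python3 -m pendant '{"linear":[[0,0.06,0.1],[0,0.11,0.18],[0,0.14,0.25],[0,0.17,0.3],[0,0.18,0.33],[0,0.19,0.34],[0,0.19,0.34],[0,0.19,0.34],[0,0.19,0.34]],"turn":[0.12,0.26,0.4,0.55,0.7,0.8,0.85,0.85,0.85],"jaw":[0.2,0.2,0.2,0.2,0.2,0.2,0.2,0.2,0.2]}' 50
python3 - <<'E'
from h import *
for i in range(4): imaging.snapshot("wrist")
to(484.7,-300.2,110,-86.2)
s=snap("wrist","w15");snap("side","side15");snap("top","top15")
import pickle;pickle.dump(s,open('w15.pkl','wb'))
E
```

```text
time_s: 30.02
eef_pos: [488.9, -284.5, 109.5]
tcp_rot: [-0.705, -0.031, 0.707, -0.031]
force: [0.4, 0.3, -3.5]
width: 0.625
t 30.22 pos [ 490.   -284.47  110.47] yaw -84.91 tilt [-1. -0.  0.] F [-0.54  0.62 -3.15] w 0.627
  lin [0.   0.06 0.03]  turn 0.0287  |d| 16.6
```

View pics/w15.png

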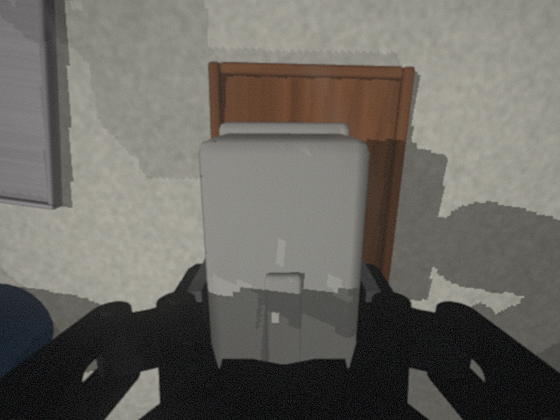

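View pics/side15.png

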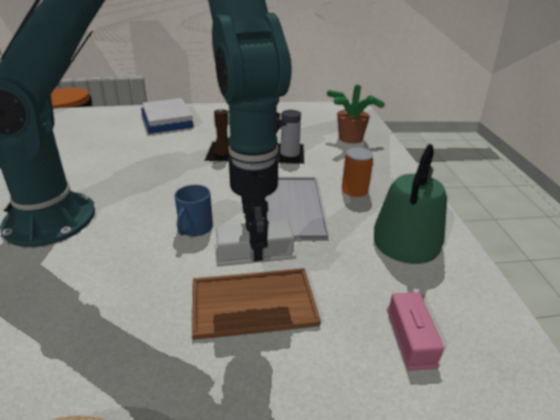

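```bash
python3 - <<'E'
from h import *
import pickle
s=imaging.snapshot("side");im=cv2.imread("pics/side0.png")[:,:,::-1]
h,S,v=cv2.split(cv2.cvtColor(np.ascontiguousarray(im),cv2.COLOR_RGB2HSV))
m=((h<20)&(S>100)).astype(np.uint8)*255;m[:262]=0;m[345:]=0;m[:,:170]=0;m[:,340:]=0
c=max(cv2.findContours(m,0,cv2.CHAIN_APPROX_NONE)[0],key=cv2.contourArea)
print(cv2.approxPolyDP(c,6,True).reshape(-1,2).tolist())
for z in(0,14):print(cv2.minAreaRect(onz(s,c.reshape(-1,2),z)[:,:2].astype(np.float32)))
t=imaging.snapshot("top");im=cv2.imread("pics/top0.png")[:,:,::-1]
h,S,v=cv2.split(cv2.cvtColor(np.ascontiguousarray(im),cv2.COLOR_RGB2HSV))
m=((h<20)&(S>100)).astype(np.uint8)*255;m[:190]=0;m[310:]=0;m[:,:350]=0;m[:,440:]=0
c=max(cv2.findContours(m,0,cv2.CHAIN_APPROX_NONE)[0],key=cv2.contourArea)
print(cv2.approxPolyDP(c,5,True).reshape(-1,2).tolist())
for z in(8,14):print(cv2.minAreaRect(onz(t,c.reshape(-1,2),z)[:,:2].astype(np.float32)))
w=pickle.load(open('w15.pkl','rb'));k=onz(w,[(210,63),(413,67)],14);print("far corners",k[:,:2])
o=np.array([484.7,-300.2]);a=np.radians(3.8);X=np.array([np.cos(a),np.sin(a)]);Y=np.array([-X[1],X[0]]);print("pred",o+110*X+70*Y,o+110*X-70*Y)
E
```

```text
[[303, 269], [194, 279], [193, 337], [318, 324]]
((483.6716613769531, -296.0166320800781), (220.31704711914062, 146.84075927734375), 3.7333173751831055)
((483.39544677734375, -309.42156982421875), (214.82086181640625, 143.17755126953125), 3.7333130836486816)
[[413, 213], [364, 215], [369, 295], [418, 292]]
((484.8113708496094, -301.5353698730469), (215.76077270507812, 138.22064208984375), 3.8788716793060303)
((484.7218933105469, -300.1506652832031), (214.5880126953125, 137.46937561035156), 3.8788769245147705)
far corners [[ 588.3  -227.36]
 [ 597.84 -362.11]]
pred [ 589.82 -223.06] [ 599.1  -362.76]
```

```bash
python3 -m pendant '{"linear":[[0,0.03,0.015],[0,0.066,0.029],[0.04,0.066,0.029],[0.1,0.066,0.029],[0.17,0.066,0.029],[0.23,0.066,0.029],[0.27,0.066,0.029],[0.28,0.066,0.029],[0.28,0.066,0.029],[0.28,0.066,0.029],[0.28,0.066,0.029],[0.28,0.066,0.029]],"turn":[0.01,0.029,0.029,0.029,0.029,0.029,0.029,0.029,0.029,0.029,0.029,0.029],"jaw":[0.2,0.2,0.2,0.2,0.2,0.2,0.2,0.2,0.2,0.2,0.2,0.2]}' 50
python3 - <<'E'
from h import *
imaging.snapshot("wrist");imaging.snapshot("wrist")
to(484.3,-301.5,13,-86.2)
s=snap("wrist","w16");snap("side","side16")
E
```

```text
time_s: 31.47
eef_pos: [485.0, -302.3, 41.6]
tcp_rot: [0.707, 0.023, -0.706, 0.024]
force: [-0.3, 0.4, -3.0]
width: 0.625
t 31.57 pos [ 484.9  -302.07   41.44] yaw -86.23 tilt [-1.  0. -0.] F [ 0.32  1.42 -3.25] w 0.626
  lin [ 0.11 -0.    0.  ]  turn -0.0006  |d| 28.5
```

View pics/w16.png

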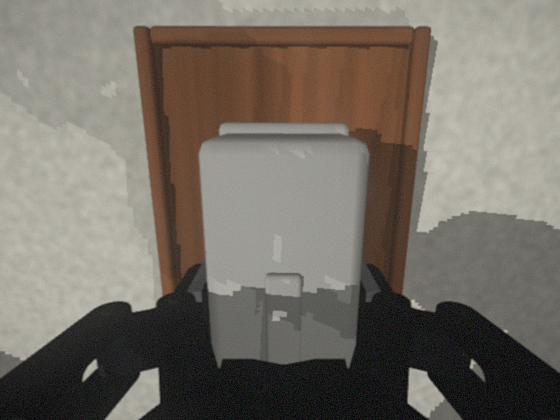

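View pics/side16.png

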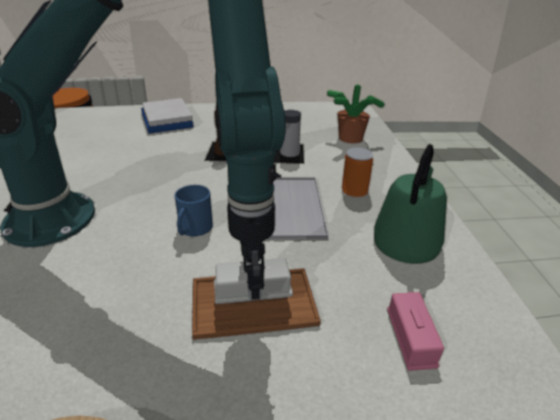

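```bash
python3 -m pendant '{"linear":[[0.03,-0.001,0],[0.06,-0.001,0],[0.085,-0.001,0],[0.1,-0.001,0],[0.105,-0.001,0.002],[0.108,-0.001,0.002],[0.108,-0.001,0.002],[0.108,-0.001,0.002]],"turn":[0,0,0,0,0,0,0,0],"jaw":[0.2,0.2,0.2,0.2,0.2,0.2,0.2,0.2]}' 50
python3 - <<'E'
from h import *
to(484.3,-301.5,13,-86.2)
E
```

```text
time_s: 32.33
eef_pos: [484.0, -301.9, 13.9]
tcp_rot: [0.707, 0.023, -0.707, 0.023]
force: [0.9, 0.2, -4.0]
width: 0.628
t 32.33 pos [ 484.01 -301.94   13.9 ] yaw -86.25 tilt [-1.  0. -0.] F [ 0.85  0.2  -4.01] w 0.628
  lin [ 0. -0. -0.]  turn -0.0011  |d| 1.0
```

```bash
python3 -m pendant '{"linear":[[0.002,0,0],[0.004,0,0],[0.005,0,0],[0.005,0,0],[0.005,0,0]],"turn":[0,0,0,0,0],"jaw":[0.2,0.2,0.2,0.2,0.2]}' 50
python3 - <<'E'
from h import *
to(484.3,-301.5,13,-86.2)
s=snap("wrist","w17")
E
```

```text
time_s: 32.75
eef_pos: [484.2, -301.9, 13.2]
tcp_rot: [0.707, 0.023, -0.706, 0.023]
force: [-1.4, 2.1, 4.6]
width: 0.628
t 32.75 pos [ 484.2  -301.88   13.21] yaw -86.24 tilt [-1.  0. -0.] F [-1.36  2.13  4.61] w 0.628
  lin [ 0. -0. -0.]  turn -0.0008  |d| 0.4
```

View pics/w17.png

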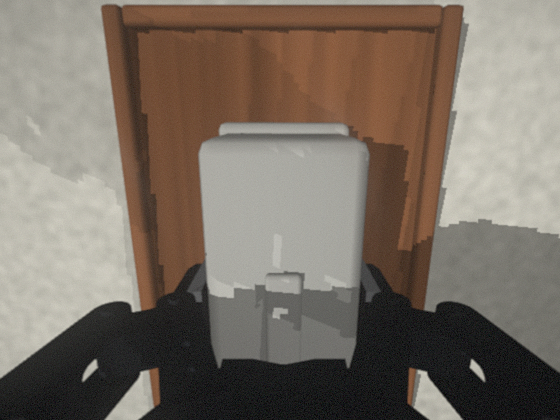

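The dish touches the tray floor (+4.6 N) and the tray looks symmetric about it. I'll open and rise.

```bash
python3 -m pendant '{"linear":[[0,0,0],[0,0,0],[0,0,0],[0,0,0],[0,0,0],[-0.06,0,0],[-0.16,0,0],[-0.3,0,0],[-0.45,0,0],[-0.6,0,0],[-0.68,0,0],[-0.7,0,0]],"turn":[0,0,0,0,0,0,0,0,0,0,0,0],"jaw":[0,-0.2,-0.5,-0.6,-0.6,-0.6,-0.6,-0.6,-0.8,-1,-1,-1]}' 40
python3 - <<'E'
from h import *
imaging.snapshot("wrist");imaging.snapshot("wrist")
to(415,332.8,205,-4)
s=snap("wrist","w18");snap("top","top18");snap("side","side18")
import pickle;pickle.dump(s,open('w18.pkl','wb'))
E
```

```text
time_s: 33.8
eef_pos: [485.6, -303.6, 191.3]
tcp_rot: [0.709, 0.022, -0.705, 0.025]
force: [-0.1, -0.1, 0.2]
width: 1.0
t 33.9 pos [ 484.61 -301.88  188.41] yaw -86.21 tilt [-1.  0. -0.] F [ 0.38 -0.34  0.24] w 0.999
  lin [-0.07 -2.55  0.11]  turn -1.827  |d| 638.7
```

View pics/w18.png

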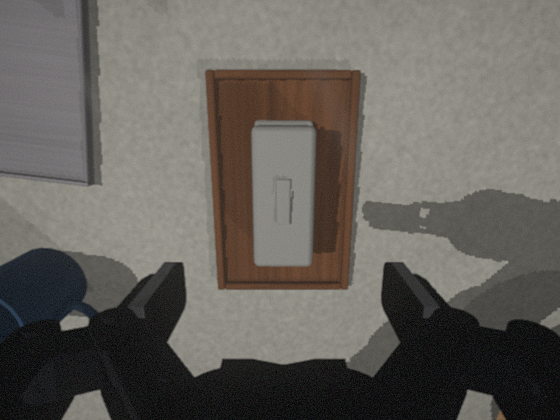

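View pics/side18.png

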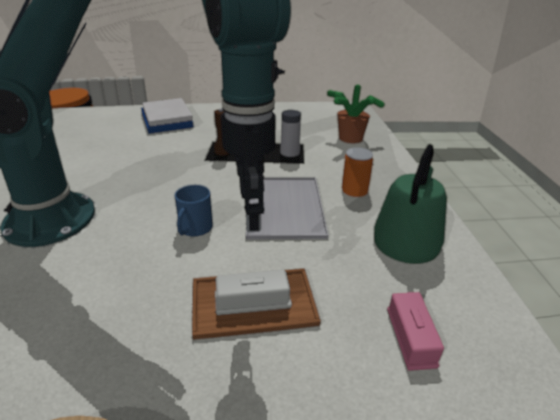

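```bash
python3 - <<'E'
from h import *
import pickle;s=pickle.load(open('w18.pkl','rb'))
for p,z in(([(206,71),(359,71),(350,289),(219,289)],14),([(252,126),(315.5,126),(311.5,265.5),(254,265.5)],52)):
    k=onz(s,p,z)[:,:2];print(k,k.mean(0),cv2.minAreaRect(k.astype(np.float32)),[np.linalg.norm(k[i]-k[(i+1)%4]) for i in range(4)])
    for a,b in((0,3),(1,2)): e=k[a]-k[b];print(np.degrees(np.arctan2(e[1],e[0])))
E
```

```text
[[ 587.94 -227.12]
 [ 596.96 -362.72]
 [ 381.9  -380.76]
 [ 372.88 -241.58]] [ 484.92 -303.04] ((484.9205627441406, -303.9357604980469), (215.88011169433594, 139.4687957763672), 3.8471617698669434) [np.float64(135.90763456529248), np.float64(215.81515267035445), np.float64(139.4691969684504), np.float64(215.54841861888184)]
3.8471625967973697
4.792652434589002
[[ 544.51 -273.09]
 [ 547.93 -324.77]
 [ 424.09 -332.58]
 [ 420.67 -279.96]] [ 484.3 -302.6] ((484.3021240234375, -302.3679504394531), (124.19313049316406, 52.72552490234375), 3.6047801971435547) [np.float64(51.7926681954678), np.float64(124.08456882556605), np.float64(52.72563251229387), np.float64(124.03295607308898)]
3.1737333849594624
3.6047787916226626
```

```bash
python3 -m pendant '{"linear":[[-0.02,-0.06,-0.02],[-0.04,-0.16,-0.04],[-0.06,-0.3,-0.08],[-0.06,-0.44,-0.12],[-0.06,-0.58,-0.16],[-0.06,-0.72,-0.2],[-0.06,-0.86,-0.22],[-0.06,-0.95,-0.24]],"turn":[-0.06,-0.18,-0.32,-0.46,-0.6,-0.74,-0.88,-1],"jaw":[-1,-1,-1,-1,-1,-1,-1,-1]}' 40
python3 -c "
from h import *
to(470,170,205,-4)"
```

```text
time_s: 34.72
eef_pos: [527.3, -56.1, 200.6]
tcp_rot: [-0.642, -0.296, 0.644, -0.294]
force: [0.1, 0.0, -0.7]
width: 1.003
t 34.72 pos [527.28 -56.09 200.58] yaw -40.7 tilt [-1. -0.  0.] F [ 0.08  0.01 -0.67] w 1.003
  lin [-0.01 -0.76 -0.54]  turn -0.8156  |d| 233.3
```

```bash
python3 -m pendant '{"linear":[[-0.01,-0.12,-0.08],[-0.01,-0.24,-0.17],[-0.01,-0.36,-0.26],[-0.01,-0.48,-0.34],[-0.01,-0.6,-0.42],[-0.01,-0.7,-0.49],[-0.01,-0.76,-0.54]],"turn":[-0.12,-0.26,-0.4,-0.54,-0.68,-0.78,-0.82],"jaw":[-1,-1,-1,-1,-1,-1,-1]}' 40
python3 -c "
from h import *
to(415,310,205,-4)"
```

```text
time_s: 35.3
eef_pos: [471.6, 169.6, 203.4]
tcp_rot: [-0.516, -0.484, 0.518, -0.482]
force: [0.2, 0.5, -0.4]
width: 0.999
t 35.3 pos [471.62 169.6  203.38] yaw -3.89 tilt [-1. -0.  0.] F [ 0.22  0.52 -0.4 ] w 0.999
  lin [-0.01 -0.26 -0.54]  turn 0.0024  |d| 151.4
```

```bash
python3 -m pendant '{"linear":[[0,-0.06,-0.13],[0,-0.12,-0.27],[0,-0.18,-0.4],[0,-0.23,-0.5],[0,-0.26,-0.55],[0,-0.26,-0.57],[0,-0.26,-0.57],[0,-0.26,-0.57],[0,-0.26,-0.57],[0,-0.26,-0.57]],"turn":[0,0,0,0,0,0,0,0,0,0],"jaw":[-1,-1,-1,-1,-1,-1,-1,-1,-1,-1]}' 40
python3 - <<'E'
from h import *
imaging.snapshot("wrist");imaging.snapshot("wrist")
to(415,332.8,86.8,-4.02)
s=snap("wrist","w19")
E
```

```text
time_s: 36.13
eef_pos: [421.1, 311.1, 205.0]
tcp_rot: [-0.519, -0.48, 0.52, -0.48]
force: [-0.1, -0.4, 0.2]
width: 1.0
t 36.23 pos [420.9  311.72 205.16] yaw -4.48 tilt [-1.  0.  0.] F [0.44 0.27 0.56] w 1.002
  lin [ 0.47 -0.03 -0.08]  turn -0.0102  |d| 120.4
```

View pics/w19.png

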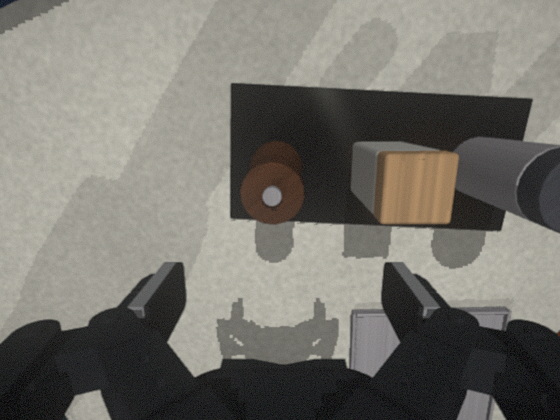

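```bash
python3 -m pendant '{"linear":[[0,-0.02,-0.05],[0,-0.03,-0.08],[0.04,-0.03,-0.082],[0.1,-0.03,-0.082],[0.18,-0.03,-0.082],[0.26,-0.03,-0.082],[0.32,-0.03,-0.082],[0.37,-0.03,-0.082],[0.39,-0.03,-0.082],[0.39,-0.03,-0.082],[0.39,-0.03,-0.082],[0.39,-0.03,-0.082]],"turn":[-0.01,-0.01,-0.01,-0.01,-0.01,-0.01,-0.01,-0.01,-0.01,-0.01,-0.01,-0.01],"jaw":[-1,-1,-1,-1,-1,-1,-1,-1,-1,-1,-1,-1]}' 40
python3 -c "
from h import *
to(415,332.8,86.8,-4.02)"
```

```text
time_s: 37.28
eef_pos: [414.8, 334.4, 108.1]
tcp_rot: [0.517, 0.483, -0.516, 0.483]
force: [0.3, -0.3, -0.1]
width: 1.003
t 37.28 pos [414.84 334.42 108.06] yaw -3.88 tilt [-1.  0. -0.] F [ 0.33 -0.32 -0.11] w 1.003
  lin [0.09 0.   0.01]  turn 0.0032  |d| 21.3
```

```bash
python3 -m pendant '{"linear":[[0.03,0.001,0.005],[0.06,0.001,0.006],[0.08,0.001,0.006],[0.085,0.001,0.006],[0.085,0.001,0.006],[0.085,0.001,0.006],[0.085,0.001,0.006]],"turn":[0.003,0.003,0.003,0.003,0.003,0.003,0.003],"jaw":[-1,-1,-1,-1,-1,-1,-1]}' 40
python3 -c "
from h import *
to(415,332.8,86.6,-4.02)"
```

```text
time_s: 37.87
eef_pos: [414.7, 332.6, 86.4]
tcp_rot: [0.517, 0.482, -0.517, 0.482]
force: [0.0, -0.0, -0.7]
width: 1.003
t 37.87 pos [414.71 332.61  86.41] yaw -4.02 tilt [-1.  0. -0.] F [ 0.04 -0.03 -0.71] w 1.003
  lin [-0.  0. -0.]  turn -0.0001  |d| 0.4
```

```bash
python3 -m pendant '{"linear":[[0,0,0],[0,0,0],[0,0,0],[0,0,0],[0,0,0],[0,0,0],[0,0,0],[0,0,0]],"turn":[0,0,0,0,0,0,0,0],"jaw":[-0.2,0,0.2,0.4,0.4,0.4,0.4,0.4]}' 40
python3 -m pendant '{"linear":[[-0.06,0,0],[-0.12,0,0],[-0.18,0.01,0.03],[-0.22,0.04,0.1],[-0.22,0.08,0.22],[-0.22,0.13,0.36],[-0.22,0.18,0.5],[-0.22,0.23,0.64],[-0.22,0.28,0.77]],"turn":[0,0,0,0,0,0,0,0,0],"jaw":[0.4,0.4,0.4,0.4,0.4,0.4,0.4,0.4,0.4]}' 40
python3 -c "
from h import *
to(525.4,-58.6,140,-4.02)"
```

```text
time_s: 38.53
eef_pos: [414.8, 332.7, 86.6]
tcp_rot: [0.517, 0.482, -0.517, 0.482]
force: [0.6, -1.7, 5.4]
width: 0.491
time_s: 39.28
eef_pos: [470.1, 131.9, 141.0]
tcp_rot: [-0.517, -0.482, 0.518, -0.482]
force: [0.9, 0.1, -3.0]
width: 0.496
t 39.28 pos [470.09 131.89 140.98] yaw -4.1 tilt [-1. -0.  0.] F [ 0.88  0.06 -3.04] w 0.496
  lin [0.   0.28 0.74]  turn -0.0017  |d| 198.4
```

```bash
python3 -m pendant '{"linear":[[0,0.05,0.14],[0,0.1,0.28],[0,0.15,0.42],[0,0.2,0.55],[0,0.25,0.66],[0,0.27,0.72],[0,0.275,0.73],[0,0.275,0.73],[0,0.275,0.73],[0,0.275,0.73],[0,0.275,0.73],[0,0.275,0.73]],"turn":[0,0,0,0,0,0,0,0,0,0,0,0],"jaw":[0.4,0.4,0.4,0.4,0.4,0.4,0.4,0.4,0.4,0.4,0.4,0.4]}' 40
python3 -c "
from h import *
imaging.snapshot('wrist');imaging.snapshot('wrist')
to(525.4,-58.6,88.6,-4.02)"
```

```text
time_s: 40.28
eef_pos: [526.3, -49.7, 141.1]
tcp_rot: [-0.517, -0.483, 0.517, -0.482]
force: [-0.2, -0.8, -3.7]
width: 0.494
t 40.38 pos [526.53 -50.23 141.27] yaw -3.92 tilt [-1. -0. -0.] F [ 0.16  0.03 -3.36] w 0.491
  lin [ 0.21 -0.    0.03]  turn 0.0023  |d| 53.3
```

```bash
python3 -m pendant '{"linear":[[0,-0.002,0.03],[0.03,-0.002,0.033],[0.08,-0.002,0.033],[0.12,-0.002,0.033],[0.16,-0.002,0.033],[0.18,-0.002,0.033],[0.19,-0.002,0.033],[0.19,-0.002,0.033],[0.19,-0.002,0.033],[0.19,-0.002,0.033]],"turn":[0.002,0.002,0.002,0.002,0.002,0.002,0.002,0.002,0.002,0.002],"jaw":[0.4,0.4,0.4,0.4,0.4,0.4,0.4,0.4,0.4,0.4]}' 40
python3 -c "
from h import *
imaging.snapshot('wrist');imaging.snapshot('wrist')
to(525.4,-58.6,88.6,-4.02)"
```

```text
time_s: 41.22
eef_pos: [526.0, -59.6, 94.2]
tcp_rot: [0.518, 0.482, -0.517, 0.482]
force: [1.0, -0.0, -3.2]
width: 0.487
t 41.32 pos [525.99 -59.48  94.26] yaw -4.1 tilt [-1.  0. -0.] F [ 0.14  0.05 -2.69] w 0.492
  lin [ 0.02 -0.   -0.  ]  turn -0.0018  |d| 5.8
```

```bash
python3 -m pendant '{"linear":[[0.005,-0.002,-0.003],[0.01,-0.002,-0.003],[0.015,-0.002,-0.003],[0.019,-0.002,-0.003],[0.021,-0.002,-0.003],[0.022,-0.002,-0.003],[0.022,-0.002,-0.003],[0.022,-0.002,-0.003]],"turn":[-0.002,-0.002,-0.002,-0.002,-0.002,-0.002,-0.002,-0.002],"jaw":[0.4,0.4,0.4,0.4,0.4,0.4,0.4,0.4]}' 40
python3 -c "
from h import *
imaging.snapshot('wrist')
to(525.4,-58.6,88.6,-4.02)"
```

```text
time_s: 41.98
eef_pos: [525.2, -58.7, 88.6]
tcp_rot: [0.517, 0.482, -0.517, 0.482]
force: [-0.0, -0.4, 2.4]
width: 0.495
t 42.03 pos [525.19 -58.69  88.62] yaw -4.02 tilt [-1.  0. -0.] F [0.3  0.86 4.15] w 0.492
  lin [ 0.  0. -0.]  turn -0.0  |d| 0.2
```

Seated at the pick pose within 0.3 mm. Release the mill and fetch the jar.

```bash
python3 -m pendant '{"linear":[[0,0,0],[0,0,0],[0,0,0],[0,0,0],[0,0,0],[0,0,0],[-0.08,0,0],[-0.18,0,0],[-0.3,0,0],[-0.4,0,0],[-0.47,0,0],[-0.48,0,0]],"turn":[0,0,0,0,0,0,0,0,0,0,0,0],"jaw":[0.1,-0.2,-0.5,-0.8,-1,-1,-1,-1,-1,-1,-1,-1]}' 40
python3 -c "
from h import *
snap('side','side20')
to(518.6,320,200,-4.02)"
python3 -m pendant '{"linear":[[0,0,-0.06],[0,-0.01,-0.16],[0,-0.02,-0.28],[0,-0.03,-0.42],[0,-0.04,-0.56],[0,-0.05,-0.7],[0,-0.06,-0.84],[0,-0.07,-0.95]],"turn":[0,0,0,0,0,0,0,0],"jaw":[-1,-1,-1,-1,-1,-1,-1,-1]}' 40
python3 -c "
from h import *
to(518.6,320,200,-4.02)"
```

```text
time_s: 43.03
eef_pos: [527.2, -59.2, 211.4]
tcp_rot: [0.519, 0.481, -0.516, 0.484]
force: [0.2, 0.4, 0.1]
width: 1.002
t 43.08 pos [526.55 -58.88 210.25] yaw -4.01 tilt [-1.  0. -0.] F [0.46 0.37 0.83] w 0.998
  lin [ 0.04 -0.14 -1.51]  turn 0.0002  |d| 379.1
time_s: 43.75
eef_pos: [523.1, 182.7, 206.6]
tcp_rot: [-0.516, -0.483, 0.517, -0.482]
force: [0.8, -0.9, -0.2]
width: 1.001
t 43.75 pos [523.1  182.7  206.64] yaw -3.87 tilt [-1. -0.  0.] F [ 0.79 -0.95 -0.24] w 1.001
  lin [ 0.03 -0.06 -0.55]  turn 0.0033  |d| 137.5
```

View pics/side20.png

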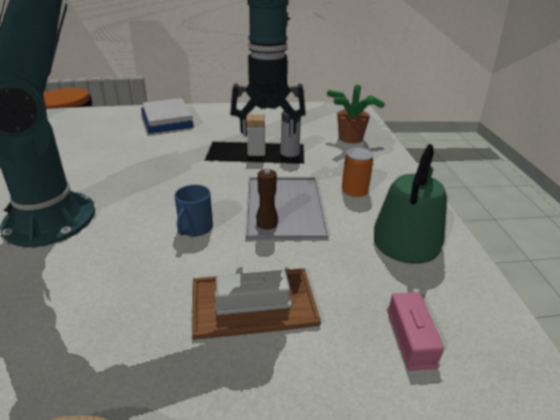

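```bash
python3 -m pendant '{"linear":[[0,-0.01,-0.13],[0,-0.03,-0.27],[0,-0.05,-0.39],[0,-0.06,-0.48],[0,-0.06,-0.52],[0,-0.06,-0.53],[0,-0.06,-0.53],[0,-0.06,-0.53],[0,-0.06,-0.53],[0,-0.06,-0.53]],"turn":[0,0,0,0,0,0,0,0,0,0],"jaw":[-1,-1,-1,-1,-1,-1,-1,-1,-1,-1]}' 40
python3 - <<'E'
from h import *
imaging.snapshot("wrist")
to(518.6,323.4,77.7,-4.02)
s=snap("side");cv2.imwrite("pics/side21c.png",cv2.resize(s["img"][250:350,180:340],None,fx=4,fy=4)[:,:,::-1])
E
```

```text
time_s: 44.58
eef_pos: [519.1, 310.5, 208.4]
tcp_rot: [-0.518, -0.481, 0.518, -0.481]
force: [0.3, -0.1, 0.1]
width: 1.0
t 44.63 pos [519.03 310.89 208.52] yaw -4.18 tilt [-1.  0.  0.] F [ 0.24 -0.1  -0.51] w 0.998
  lin [ 0.52 -0.01 -0.05]  turn -0.0035  |d| 131.4
```

View pics/side21c.png

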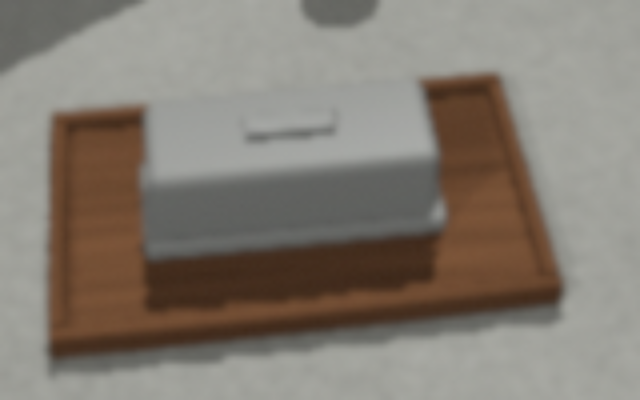

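```bash
python3 -m pendant '{"linear":[[0,-0.008,-0.03],[0.04,-0.008,-0.05],[0.1,-0.008,-0.05],[0.18,-0.008,-0.05],[0.26,-0.008,-0.05],[0.34,-0.008,-0.05],[0.4,-0.008,-0.05],[0.43,-0.008,-0.05],[0.44,-0.008,-0.05],[0.44,-0.008,-0.05],[0.44,-0.008,-0.05],[0.44,-0.008,-0.05]],"turn":[-0.003,-0.003,-0.003,-0.003,-0.003,-0.003,-0.003,-0.003,-0.003,-0.003,-0.003,-0.003],"jaw":[-1,-1,-1,-1,-1,-1,-1,-1,-1,-1,-1,-1]}' 40
python3 -c "
from h import *
to(518.6,323.4,77.7,-4.02)"
```

```text
time_s: 45.68
eef_pos: [518.3, 325.7, 99.3]
tcp_rot: [0.517, 0.483, -0.516, 0.483]
force: [0.2, -0.3, 0.6]
width: 0.998
t 45.68 pos [518.31 325.75  99.28] yaw -3.88 tilt [-1.  0. -0.] F [ 0.21 -0.29  0.6 ] w 0.998
  lin [0.09 0.   0.01]  turn 0.0031  |d| 21.7
```

```bash
python3 -m pendant '{"linear":[[0.03,0.001,0.008],[0.06,0.002,0.009],[0.08,0.002,0.009],[0.085,0.002,0.009],[0.085,0.002,0.009],[0.085,0.002,0.009],[0.085,0.002,0.009]],"turn":[0.003,0.003,0.003,0.003,0.003,0.003,0.003],"jaw":[-1,-1,-1,-1,-1,-1,-1]}' 40
python3 -c "
from h import *
to(518.6,323.4,77.7,-4.02)"
python3 -m pendant '{"linear":[[0,0,0],[0,0,0],[0,0,0],[0,0,0],[0,0,0],[0,0,0],[0,0,0],[0,0,0]],"turn":[0,0,0,0,0,0,0,0],"jaw":[-0.2,0,0.2,0.2,0.2,0.2,0.2,0.2]}' 40
python3 -c "
from h import *
to(518.6,323.4,77.7,-4.02)"
```

```text
time_s: 46.27
eef_pos: [518.1, 323.1, 77.2]
tcp_rot: [0.517, 0.482, -0.517, 0.482]
force: [-0.6, 0.2, -0.1]
width: 1.002
t 46.27 pos [518.05 323.05  77.16] yaw -4.02 tilt [-1.  0. -0.] F [-0.58  0.22 -0.1 ] w 1.002
  lin [-0.  0. -0.]  turn -0.0001  |d| 0.8
time_s: 46.93
eef_pos: [518.3, 323.2, 77.4]
tcp_rot: [0.518, 0.482, -0.517, 0.482]
force: [1.0, 0.4, 3.1]
width: 0.605
t 46.93 pos [518.32 323.18  77.38] yaw -4.02 tilt [-1.  0. -0.] F [1.03 0.4  3.12] w 0.605
  lin [-0.  0. -0.]  turn -0.0  |d| 0.5
```

```bash
python3 -m pendant '{"linear":[[-0.06,0,0],[-0.12,0,0],[-0.18,0.0,0.03],[-0.18,0.02,0.1],[-0.18,0.04,0.22],[-0.18,0.06,0.36],[-0.18,0.08,0.5],[-0.18,0.1,0.64],[-0.18,0.11,0.76],[-0.18,0.12,0.85],[-0.18,0.12,0.9],[-0.18,0.12,0.9]],"turn":[0,0,0,0,0,0,0,0,0,0,0,0],"jaw":[0.2,0.2,0.2,0.2,0.2,0.2,0.2,0.2,0.2,0.2,0.2,0.2]}' 40
python3 -c "
from h import *
to(529.95,20.4,123,-4.02)"
```

```text
time_s: 47.93
eef_pos: [530.8, 91.8, 122.1]
tcp_rot: [-0.518, -0.48, 0.52, -0.481]
force: [0.1, -0.6, -5.7]
width: 0.605
t 47.93 pos [530.78  91.77 122.14] yaw -4.39 tilt [-1. -0.  0.] F [ 0.08 -0.58 -5.74] w 0.605
  lin [-0.    0.02  0.28]  turn -0.0081  |d| 71.4
```

```bash
python3 -m pendant '{"linear":[[0,0.005,0.09],[0,0.01,0.18],[0,0.015,0.24],[0,0.016,0.27],[0,0.016,0.28],[0,0.016,0.28],[0,0.016,0.28],[0,0.016,0.28],[0,0.016,0.28],[0,0.016,0.28],[0,0.016,0.28]],"turn":[0,0,0,0,0,0,0,0,0,0,0],"jaw":[0.2,0.2,0.2,0.2,0.2,0.2,0.2,0.2,0.2,0.2,0.2]}' 40
python3 -c "
from h import *
imaging.snapshot('wrist');imaging.snapshot('wrist')
to(529.95,20.4,79.5,-4.02)"
```

```text
time_s: 48.85
eef_pos: [531.1, 27.0, 122.0]
tcp_rot: [0.517, 0.483, -0.517, 0.482]
force: [0.7, -0.0, -4.8]
width: 0.606
t 48.95 pos [531.13  26.64 122.07] yaw -3.99 tilt [-1.  0. -0.] F [ 0.07 -0.52 -5.66] w 0.603
  lin [ 0.17 -0.    0.03]  turn 0.0006  |d| 43.0
```

```bash
python3 -m pendant '{"linear":[[0,-0.003,0.022],[0.03,-0.003,0.024],[0.07,-0.003,0.024],[0.11,-0.003,0.024],[0.135,-0.003,0.024],[0.15,-0.003,0.024],[0.15,-0.003,0.024],[0.15,-0.003,0.024],[0.15,-0.003,0.024],[0.15,-0.003,0.024]],"turn":[0,0,0,0,0,0,0,0,0,0],"jaw":[0.2,0.2,0.2,0.2,0.2,0.2,0.2,0.2,0.2,0.2]}' 40
python3 -c "
from h import *
imaging.snapshot('wrist');imaging.snapshot('wrist')
to(529.95,20.4,79.5,-4.02)"
```

```text
time_s: 49.78
eef_pos: [530.3, 20.4, 84.9]
tcp_rot: [0.517, 0.482, -0.517, 0.482]
force: [-0.6, -1.1, -4.4]
width: 0.603
t 49.88 pos [530.27  20.5   84.95] yaw -4.02 tilt [-1.  0. -0.] F [ 0.1   0.3  -5.07] w 0.605
  lin [ 0.02 -0.    0.  ]  turn 0.0001  |d| 5.5
```

```bash
python3 -m pendant '{"linear":[[0.005,-0.001,0],[0.01,-0.001,0],[0.015,-0.001,0],[0.018,-0.001,0],[0.02,-0.001,0],[0.021,-0.001,0],[0.021,-0.001,0],[0.021,-0.001,0]],"turn":[0,0,0,0,0,0,0,0],"jaw":[0.2,0.2,0.2,0.2,0.2,0.2,0.2,0.2]}' 40
python3 -c "
from h import *
imaging.snapshot('wrist')
to(529.95,20.4,79.5,-4.02)"
```

```text
time_s: 50.55
eef_pos: [529.6, 20.5, 79.4]
tcp_rot: [-0.517, -0.482, 0.517, -0.482]
force: [0.6, -0.5, -3.8]
width: 0.603
t 50.6 pos [529.6   20.48  79.38] yaw -4.02 tilt [-1. -0. -0.] F [-0.56  0.19 -2.75] w 0.601
  lin [-0.  0.  0.]  turn -0.0001  |d| 0.4
```

Almost seated. One last small lowering, then check.

```bash
python3 -m pendant '{"linear":[[0.001,0.001,0],[0.002,0.001,0],[0.002,0.001,0],[0.002,0.001,0]],"turn":[0,0,0,0],"jaw":[0.2,0.2,0.2,0.2]}' 40
python3 -c "
from h import *
to(529.95,20.4,79.5,-4.02)"
```

```text
time_s: 50.93
eef_pos: [529.7, 20.5, 79.3]
tcp_rot: [0.517, 0.482, -0.517, 0.482]
force: [-3.1, 0.4, 5.0]
width: 0.603
t 50.93 pos [529.71  20.54  79.31] yaw -4.02 tilt [-1. -0. -0.] F [-3.09  0.42  5.  ] w 0.603
  lin [-0.  0.  0.]  turn -0.0001  |d| 0.3
```

```bash
python3 -m pendant '{"linear":[[0,0,0],[0,0,0],[0,0,0],[0,0,0],[0,0,0],[0,0,0],[-0.08,0,0],[-0.18,0,0],[-0.3,0,0],[-0.4,0,0],[-0.49,0,0],[-0.5,0,0]],"turn":[0,0,0,0,0,0,0,0,0,0,0,0],"jaw":[0,-0.2,-0.5,-0.8,-1,-1,-1,-1,-1,-1,-1,-1]}' 40
python3 -c "
from h import *
snap('side','side22')
to(622,315.3,205,-4.02)"
python3 -m pendant '{"linear":[[0,0.02,-0.06],[0,0.04,-0.16],[0,0.06,-0.28],[0,0.09,-0.42],[0,0.12,-0.56],[0,0.15,-0.7],[0,0.18,-0.84],[0,0.2,-0.95]],"turn":[0,0,0,0,0,0,0,0],"jaw":[-1,-1,-1,-1,-1,-1,-1,-1]}' 40
python3 -c "
from h import *
to(622,312,205,-4.02)"
```

```text
time_s: 51.93
eef_pos: [532.8, 20.1, 207.5]
tcp_rot: [0.52, 0.48, -0.515, 0.484]
force: [1.1, 0.0, -0.1]
width: 1.001
t 51.98 pos [531.99  20.4  206.24] yaw -4.01 tilt [-1.    0.01 -0.  ] F [-0.09 -0.84  0.91] w 1.004
  lin [ 0.01  0.28 -1.2 ]  turn 0.0002  |d| 308.3
time_s: 52.65
eef_pos: [595.8, 259.2, 201.3]
tcp_rot: [-0.516, -0.484, 0.517, -0.482]
force: [0.9, 0.8, -0.2]
width: 0.997
t 52.65 pos [595.76 259.2  201.27] yaw -3.81 tilt [-1. -0. -0.] F [ 0.93  0.8  -0.2 ] w 0.997
  lin [-0.02  0.09 -0.22]  turn 0.0048  |d| 59.1
```

View pics/side22.png

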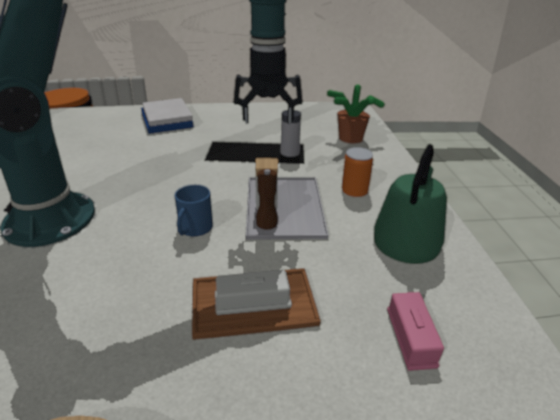

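```bash
python3 -m pendant '{"linear":[[-0.01,0.04,-0.1],[-0.01,0.07,-0.17],[-0.01,0.085,-0.21],[-0.01,0.085,-0.21],[-0.01,0.085,-0.21],[-0.01,0.085,-0.21],[-0.01,0.085,-0.21],[-0.01,0.085,-0.21],[-0.01,0.085,-0.21]],"turn":[0,0,0,0,0,0,0,0,0],"jaw":[-1,-1,-1,-1,-1,-1,-1,-1,-1]}' 40
python3 - <<'E'
from h import *
imaging.snapshot("wrist")
to(622.0,315.4,85,-4.02)
E
```

```text
time_s: 53.4
eef_pos: [621.2, 303.5, 206.6]
tcp_rot: [-0.518, -0.482, 0.518, -0.482]
force: [-0.1, 1.2, -0.1]
width: 0.998
t 53.45 pos [621.3  303.87 206.63] yaw -4.09 tilt [-1.  0. -0.] F [-0.73 -0.53  0.16] w 1.0
  lin [ 0.49 -0.   -0.05]  turn -0.0015  |d| 122.2
```

```bash
python3 -m pendant '{"linear":[[0,0,-0.03],[0.04,0,-0.044],[0.1,0,-0.044],[0.18,0,-0.044],[0.26,0,-0.044],[0.33,0,-0.044],[0.38,0,-0.044],[0.4,0,-0.044],[0.4,0,-0.044],[0.4,0,-0.044],[0.4,0,-0.044],[0.4,0,-0.044]],"turn":[0,0,0,0,0,0,0,0,0,0,0,0],"jaw":[-1,-1,-1,-1,-1,-1,-1,-1,-1,-1,-1,-1]}' 40
python3 -c "
from h import *
to(622.,315.4,85,-4.02)"
```

```text
time_s: 54.45
eef_pos: [623.1, 316.0, 107.6]
tcp_rot: [0.518, 0.482, -0.516, 0.482]
force: [1.0, 0.3, 0.1]
width: 1.0
t 54.45 pos [623.08 316.01 107.62] yaw -4.02 tilt [-1.  0. -0.] F [1.   0.28 0.06] w 1.0
  lin [ 0.09 -0.    0.  ]  turn -0.0001  |d| 22.7
```

```bash
python3 -m pendant '{"linear":[[0.03,-0.002,0.002],[0.06,-0.003,0.002],[0.08,-0.003,0.002],[0.088,-0.003,0.002],[0.088,-0.003,0.002],[0.088,-0.003,0.002],[0.088,-0.003,0.002]],"turn":[0,0,0,0,0,0,0],"jaw":[-1,-1,-1,-1,-1,-1,-1]}' 40
python3 -c "
from h import *
to(622,315.4,85,-4.02)"
python3 -m pendant '{"linear":[[0,0,0],[0,0,0],[0,0,0],[0,0,0],[0,0,0],[0,0,0],[0,0,0],[0,0,0]],"turn":[0,0,0,0,0,0,0,0],"jaw":[-0.3,-0.2,0,0,0,0,0,0]}' 40
python3 -c "
from h import *
to(622,315.4,85,-4.02)"
```

```text
time_s: 55.03
eef_pos: [621.6, 315.2, 84.4]
tcp_rot: [0.517, 0.482, -0.517, 0.482]
force: [0.2, 0.1, 0.6]
width: 1.001
t 55.03 pos [621.57 315.24  84.4 ] yaw -4.02 tilt [-1.  0. -0.] F [0.2  0.08 0.64] w 1.001
  lin [-0.  0. -0.]  turn -0.0001  |d| 0.8
time_s: 55.7
eef_pos: [622.0, 315.4, 84.9]
tcp_rot: [0.518, 0.482, -0.517, 0.482]
force: [0.1, 0.5, 4.6]
width: 0.695
t 55.7 pos [621.96 315.42  84.9 ] yaw -4.02 tilt [-1.  0. -0.] F [0.1  0.52 4.57] w 0.695
  lin [-0.  0.  0.]  turn -0.0  |d| 0.1
```

```bash
python3 -m pendant '{"linear":[[-0.06,0,0],[-0.12,0,0],[-0.18,-0.01,0.03],[-0.18,-0.03,0.1],[-0.18,-0.08,0.24],[-0.18,-0.13,0.38],[-0.18,-0.18,0.54],[-0.18,-0.22,0.68],[-0.18,-0.26,0.78],[-0.18,-0.28,0.85],[-0.18,-0.291,0.87],[-0.18,-0.291,0.87]],"turn":[0,0,0,0,0,0,0,0,0,0,0,0],"jaw":[0,0,0,0,0,0,0,0,0,0,0,0]}' 40
python3 -m pendant '{"linear":[[0,0,0],[0,0,0],[0,0,0],[0,0,0],[0,0,0]],"turn":[0,0,0,0,0],"jaw":[0,0,0,0,0]}' 40
python3 -c "
from h import *
to(533.9,102.1,86.9,-4.02)"
```

```text
time_s: 56.7
eef_pos: [532.5, 101.0, 130.5]
tcp_rot: [-0.518, -0.481, 0.518, -0.481]
force: [1.0, 1.0, -2.3]
width: 0.692
time_s: 57.12
eef_pos: [533.8, 104.4, 129.2]
tcp_rot: [0.517, 0.483, -0.517, 0.483]
force: [0.4, -0.1, -3.1]
width: 0.693
t 57.12 pos [533.82 104.4  129.18] yaw -3.92 tilt [-1.  0. -0.] F [ 0.37 -0.08 -3.08] w 0.693
  lin [0.17 0.   0.01]  turn 0.0022  |d| 42.3
```

```bash
python3 -m pendant '{"linear":[[0,0,0.005],[0.03,0,0.005],[0.07,0,0.005],[0.11,0,0.005],[0.135,0,0.005],[0.15,0,0.005],[0.15,0,0.005],[0.15,0,0.005],[0.15,0,0.005],[0.15,0,0.005],[0.15,0,0.005]],"turn":[0,0,0,0,0,0,0,0,0,0,0],"jaw":[0,0,0,0,0,0,0,0,0,0,0]}' 40
python3 -c "
from h import *
imaging.snapshot('wrist')
to(533.9,102.1,86.9,-4.02)"
```

```text
time_s: 58.03
eef_pos: [533.7, 102.2, 92.2]
tcp_rot: [0.518, 0.482, -0.517, 0.482]
force: [0.8, -0.5, -2.4]
width: 0.691
t 58.08 pos [533.73 102.22  92.18] yaw -4.02 tilt [-1.  0. -0.] F [-0.28  0.1  -3.39] w 0.694
  lin [0.02 0.   0.  ]  turn 0.0001  |d| 5.3
```

```bash
python3 -m pendant '{"linear":[[0.005,0.001,0],[0.01,0.001,0],[0.015,0.001,0],[0.018,0.001,0],[0.02,0.001,0],[0.021,0.001,0],[0.021,0.001,0],[0.021,0.001,0]],"turn":[0,0,0,0,0,0,0,0],"jaw":[0,0,0,0,0,0,0,0]}' 40
python3 -c "
from h import *
imaging.snapshot('wrist')
to(533.9,102.1,86.9,-4.02)"
```

```text
time_s: 58.75
eef_pos: [533.6, 102.1, 86.8]
tcp_rot: [-0.517, -0.482, 0.517, -0.482]
force: [-1.2, -0.1, 2.4]
width: 0.695
t 58.8 pos [533.6  102.14  86.84] yaw -4.02 tilt [-1. -0. -0.] F [-2.13 -0.72  2.45] w 0.691
  lin [-0.  0.  0.]  turn -0.0  |d| 0.3
```

Seated. I'll release, rise, and go back to the first viewing pose to compare.

```bash
python3 -m pendant '{"linear":[[0,0,0],[0,0,0],[0,0,0],[0,0,0],[0,0,0],[0,0,0],[-0.08,0,0],[-0.18,0,0],[-0.32,0,0],[-0.46,0,0],[-0.6,0,0],[-0.7,0,0]],"turn":[0,0,0,0,0,0,0,0,0,0,0,0],"jaw":[-0.5,-0.6,-0.8,-1,-1,-1,-1,-1,-1,-1,-1,-1]}' 40
python3 -c "
from h import *
to(559.3,-36.9,298.3,-2.5)"
```

```text
time_s: 59.8
eef_pos: [534.5, 101.9, 264.4]
tcp_rot: [0.518, 0.482, -0.516, 0.483]
force: [0.8, -0.9, 0.1]
width: 0.997
t 59.8 pos [534.52 101.87 264.42] yaw -4.05 tilt [-1.  0. -0.] F [ 0.84 -0.9   0.09] w 0.997
  lin [-0.14  0.14  0.55]  turn -0.0344  |d| 145.0
```

```bash
python3 -m pendant '{"linear":[[-0.04,0.04,0.12],[-0.08,0.08,0.26],[-0.11,0.11,0.4],[-0.13,0.13,0.5],[-0.136,0.139,0.545],[-0.136,0.139,0.545],[-0.136,0.139,0.545],[-0.136,0.139,0.545],[-0.136,0.139,0.545],[-0.136,0.139,0.545],[-0.136,0.139,0.545],[-0.136,0.139,0.545]],"turn":[-0.01,-0.02,-0.034,-0.034,-0.034,-0.034,-0.034,-0.034,-0.034,-0.034,-0.034,-0.034],"jaw":[-1,-1,-1,-1,-1,-1,-1,-1,-1,-1,-1,-1]}' 40
python3 - <<'E'
from h import *
to(559.3,-36.9,298.3,-2.5)
s=snap("wrist","w30")
import pickle;pickle.dump(s,open('w30.pkl','wb'))
a=pickle.load(open('w1.pkl','rb'))
for n,q in(("new",s),("old",a)):
    im=q["img"];h,S,v=cv2.split(cv2.cvtColor(im,cv2.COLOR_RGB2HSV))
    m=((h<25)&(S>90)&(v>90)).astype(np.uint8)*255;m[:90]=0;m[180:]=0
    c=max(cv2.findContours(m,0,cv2.CHAIN_APPROX_NONE)[0],key=cv2.contourArea)
    print(n,"jar",cv2.minAreaRect(onz(q,c.reshape(-1,2),121)[:,:2].astype(np.float32)))
E
```

```text
time_s: 60.8
eef_pos: [558.7, -35.3, 295.3]
tcp_rot: [-0.51, -0.49, 0.51, -0.489]
force: [-1.1, -0.4, -0.3]
width: 1.001
t 60.8 pos [558.73 -35.25 295.34] yaw -2.4 tilt [-1. -0. -0.] F [-1.08 -0.41 -0.25] w 1.001
  lin [-0.01  0.    0.01]  turn 0.0022  |d| 3.4
new jar ((530.9812622070312, 19.90270233154297), (50.65225601196289, 50.077816009521484), 85.32421112060547)
old jar ((530.5022583007812, 19.678131103515625), (50.37541198730469, 50.042171478271484), 85.72433471679688)
```

View pics/w30.png

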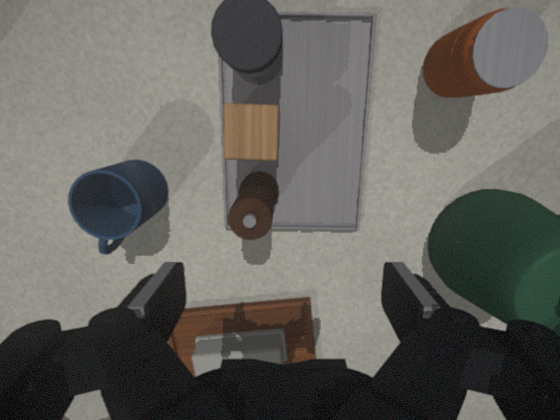

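```bash
python3 - <<'E'
from h import *
s=snap("top","top31");a=cv2.imread("pics/top1.png");b=cv2.imread("pics/top31.png")
cv2.imwrite("pics/cmp.png",np.vstack([cv2.resize(x[170:260,205:335],None,fx=3,fy=3,interpolation=cv2.INTER_CUBIC) for x in(a,b)]))
p=cv2.imread("pics/w1.png");q=cv2.imread("pics/w30.png")
# sub-pixel shifts of each top patch between first and last wrist view
for n,(x0,y0,x1,y1) in dict(can=(208,0,286,76),jar=(218,98,284,164),mill=(224,186,276,242),mug=(66,160,172,252),can_o=(420,5,545,100),rackcorner=(345,205,380,240)).items():
    f=lambda im:cv2.cvtColor(im[y0:y1,x0:x1],cv2.COLOR_BGR2GRAY).astype(np.float32)
    print(n,"wrist px shift",cv2.phaseCorrelate(f(p),f(q),cv2.createHanningWindow((x1-x0,y1-y0),cv2.CV_32F)))
E
```

```text
can wrist px shift ((0.6308258859722429, 0.5094682438779685), 0.9697759878635407)
jar wrist px shift ((0.5210943480307364, 1.0546437756497724), 0.7644054610052227)
mill wrist px shift ((0.7271117294056069, 2.189877747664873), 0.9747835954030355)
mug wrist px shift ((-0.6857830409191763, 1.5385172009405537), 1.2026447109234186)
can_o wrist px shift ((2.8041114467427946, 1.4630855739081952), 1.0849285068511962)
rackcorner wrist px shift ((0.3954272437176094, 0.14843009755870185), 0.7408313736503507)
```

View pics/cmp.png

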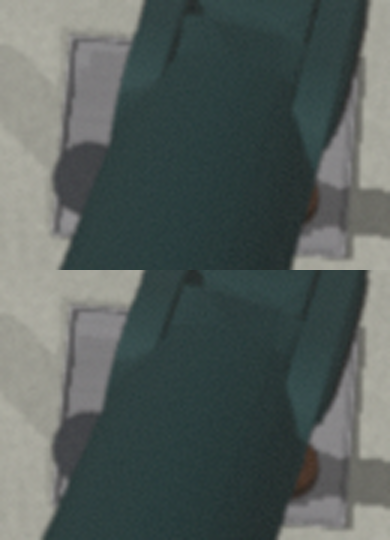

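View pics/top31.png

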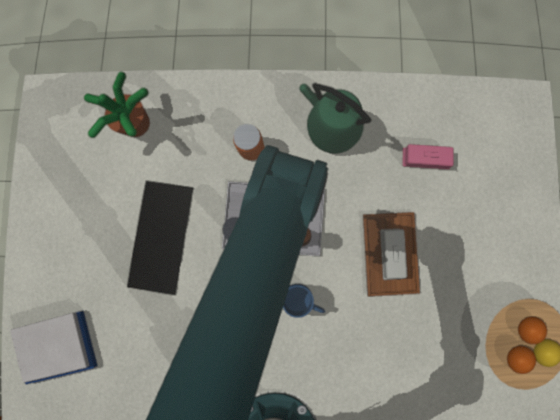

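```bash
python3 -m pendant '{"linear":[[0,-0.02,-0.08],[0,-0.04,-0.2],[0,-0.07,-0.34],[0,-0.1,-0.48],[0,-0.13,-0.62],[0,-0.16,-0.76],[0,-0.19,-0.88],[0,-0.2,-0.95]],"turn":[0,0,0,0,0,0,0,0],"jaw":[-1,-1,-1,-1,-1,-1,-1,-1]}' 40
python3 -m pendant '{"linear":[[0,-0.05,-0.13],[0,-0.1,-0.28],[0,-0.15,-0.42],[0,-0.2,-0.56],[0,-0.24,-0.68],[0,-0.28,-0.75],[0,-0.28,-0.76],[0,-0.28,-0.76],[0,-0.28,-0.76]],"turn":[0,0,0,0,0,0,0,0,0],"jaw":[-1,-1,-1,-1,-1,-1,-1,-1,-1]}' 40
python3 - <<'E'
from h import *
s=snap("top","top32");snap("side","side32");a=cv2.imread("pics/top0.png");b=cv2.imread("pics/top32.png")
cv2.imwrite("pics/cmp2.png",np.vstack([cv2.resize(x[170:265,205:345],None,fx=3,fy=3,interpolation=cv2.INTER_CUBIC) for x in(a,b)]))
for n,(x0,y0,x1,y1) in dict(can=(218,214,254,248),jar=(253,216,285,248),mill=(288,220,316,250),mug=(278,282,330,320),orange=(230,120,268,164)).items():
    f=lambda im:cv2.cvtColor(im[y0:y1,x0:x1],cv2.COLOR_BGR2GRAY).astype(np.float32)
    print(n,cv2.phaseCorrelate(f(a),f(b),cv2.createHanningWindow((x1-x0,y1-y0),cv2.CV_32F)))
E
```

```text
time_s: 61.57
eef_pos: [517.6, 208.2, 295.3]
tcp_rot: [0.51, 0.491, -0.509, 0.49]
force: [-0.6, 0.6, 0.2]
width: 0.996
time_s: 62.32
eef_pos: [458.1, 394.7, 295.6]
tcp_rot: [-0.511, -0.488, 0.511, -0.489]
force: [0.5, -1.1, -0.1]
width: 0.998
can ((-0.03491754870665886, -0.28930525366083515), 0.9178754661554172)
jar ((-0.08389993523091732, -0.11280870162328327), 0.9707726663909853)
mill ((-0.0029702549841097436, -0.3111168716781876), 0.8402037768893772)
mug ((-0.17115334245798053, -0.0036987400646886215), 0.860004233872449)
orange ((0.037522147760995495, 0.397832174404094), 0.9092246463563707)
```

View pics/cmp2.png

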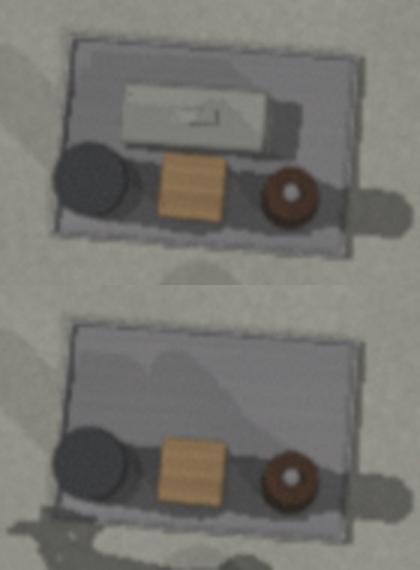

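View pics/side32.png

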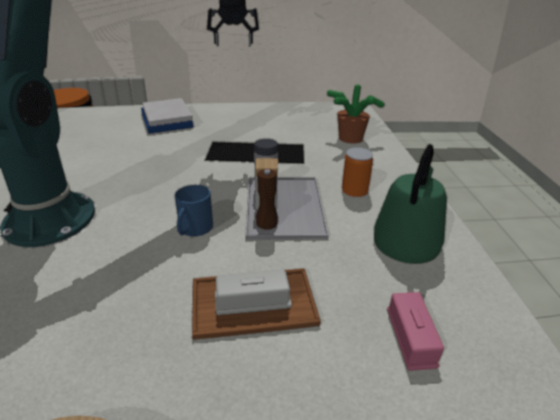

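Shifts since the start are at most about 0.3 px (about 0.7 mm), the same size as for the can and mug, which I never touched. The arm is clear, so I'll let it settle and hand in.

```bash
python3 -m pendant '{"linear":[[0,0,0],[0,0,0],[0,0,0],[0,0,0],[0,0,0],[0,0,0]],"turn":[0,0,0,0,0,0],"jaw":[-1,-1,-1,-1,-1,-1]}' 40
python3 -c "
from h import *
print(job.hand_in())"
```

```text
time_s: 62.92
eef_pos: [457.5, 396.0, 295.6]
tcp_rot: [0.511, 0.489, -0.511, 0.489]
force: [0.3, 0.2, 0.4]
width: 1.0
the job is handed in; nothing more can be done
None
```

I handed the job in at 63 s: the butter dish is in the tray, and the canister, jar and mill are back in the rack. I first stood the three on the mat, then set the dish in the tray, then returned mill, jar and canister in that order. I only opened the gripper once the wrist force showed contact or nearly so.

Last checks:
- **Dish:** its centre measured about 1 mm from the tray's middle. Its long side was within about 1° of the tray's long side.
- **Canister, jar, mill:** the top view shows shifts of 0.3 px or less (about 0.7 mm) from the start. The mug and the orange can, which I never touched, show shifts of 0.4 px or less, so this is about the limit of the measurement. The arm released each of the three within 0.3 mm of where it had picked it up.
- **Disagreement:** the direct comparison of the first and last wrist pictures gave shifts of 0.5 to 2.8 px, including for the mug and can. I put this down to the camera being about 3 mm lower the second time. Corrected for the wrist pose, the jar measured within 0.5 mm of its first position.
- **Known errors:** the cameras read lengths about 2% short throughout, so the absolute positions carry about 1–2 mm of error.

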